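# Load-check the spring pan scale and enter the count on the thumbwheel counter

## Robot

A 6-joint arm with a two-finger parallel gripper is mounted at the origin on a cart in front of the work surface, level with it; the furniture and walls round the work are solid. World frame = base frame: x ahead of the robot, y to its left, z up, the work surface at z = 0. Lengths are in m, angles in rad, forces in N, time in s.
With the tool pointing down it reaches from about 0.325 to 0.775 m from the base axis. Payload 5.5 kg.
Tool frame: the origin (TCP) lies midway between the tips of the shut fingers; the grasp point (between the pads) lies 19 mm behind it (arm.tcp_to_grasp is the distance from the TCP to the grasp point, in m); z points along the fingers, y is the line along which they close (so a half turn about z gives the same grasp; the last joint's range is limited). The gripper opens to 85 mm and grips with 20 to 120 N. Pads are 22 mm wide; open, the fingers measure 114 mm over their backs; the gripper's body (76 mm by 85 mm) begins 54 mm behind the grasp point. The pads swing forward as they close: fully open they stand 13 mm farther back than shut.
Start: joints at [1.131, 0.091, 1.231, -0, 1.82, -0.057], TCP at [0.224, 0.557, 0.197] pointing down, gripper open.
Joint ranges: [-2.87, 2.87], [-0.86, 2.18], [0.17, 2.46], [-1.51, 4.65], [0.06, 2.69], [-2.65, 2.65]. Speed limits (rad/s): [2.57, 2.57, 3.01, 3.14, 3.14, 3.14].

## Interface

Orientations are given as a rotation vector (axis times angle).
In Python, from station import arm gives the robot as it stands. The module is installed in compiled form; this text tells all that it offers.
- The arm moves only by the shell command python3 -m inch 'ROWS' [FORCE]. ROWS is JSON, a list of rows, each an object with "fingers": the finger opening in mm, from 0 to 85.4; "offset": the shift along the world's x, y, z in mm, a list of three; "roll": the turn about the world's z in degrees. In form: [{"fingers": fingers, "offset": [dx, dy, dz], "roll": roll}, ...]. A call has 1 to 12 rows; each row shifts and turns the commanded pose from where the row before left it; what a row does not reach is not made up. A row lasts 1/12 s, in which the tool goes at most 41.7 mm and 7.16 degrees, less where a joint would pass 70% of its speed; a pose out of reach is approached as far as the arm can. A call is refused whole if a number of a shift passes 41.7 or a number of a turn 7.16, either way. A call with a gripper value outside its range is refused whole. The fingers move at their own pace and stop on an object; FORCE is the grip in N (left out, the last holds). Time passes only in rows, so rows that do not move let the fingers close. It gives the time, the measured TCP pose, the force, the opening and the grip force at its end, in the units of the state.
- arm.get_obs(): the state, without advancing time (a new reading comes with each control period).
- arm.read_camera(name): name is "side" or "top"; returns a dict with "img" (480x640x3 uint8, red, green, blue), "range_z" (480x640 float32, m along the optical axis (not along the pixel's ray), 0 where there is no reading), "fovy" (degrees; the focal length in pixels is half the picture's height over the tangent of half this angle, whatever the lens; pixels are square), "cx", "cy" (the principal point, pixels), "cam_to_world" (4x4, takes a point from camera to world coordinates). Camera axes: x right, y up, looking along -z (the intrinsics and any distortion apply to the point x, -y, -z); pixel columns grow to the right and rows downward; lengths in m; the calibration is good to about 2 mm. A picture is of the moment at which its call begins.
- arm.sign_off(): hands the job in; it is judged then, once.
The state is a dict: "time": time; "joint_pos": joint angles; "qvel": joint speeds; "joint_torque": joint torques, N m; "tcp_pos": TCP position; "tool_rot": TCP orientation; "contact_force": force on the tool from outside, world axes, zero at the start; "wrist_torque": the same for the moment, N m; "gripper_width": finger opening in m; "finger_force": force on a finger pad.
Only numpy, scipy, OpenCV 4.12 (cv2) and the standard library are available. Lean on these libraries where they do the work, as an engineer would, in place of code of your own. Each camera call takes 0.05 s, during which the arm holds its last target. There are 200 camera calls.

## Task

First clear the scale for a load check: take the timer off the pan and lay it down on the worktop, and roll the counter's thumbwheel to 0. Then lift every ring weight off its hook and put it on the scale pan; with all of them on, roll the thumbwheel until the window shows the number of weights on the pan, and finally press the grey record button fully down and let it go. Leave the weights on the pan and do not knock over the wash bottle.

Things in the scene. Friction and masses are not known exactly. Their poses are not given: they have to be found in the camera images.
- ring_a: bare aluminium ring weight, 90 mm outside, 40 mm hole, 22 mm thick (rim 25 mm wide), 0.28 kg; origin at its centre, own z along its axis. At the start it hangs by its hole on one hook of the rack, axis horizontal along the hook, centre 42 to 55 mm in front of the rack's origin; some of the four may be absent
- ring_b: bare aluminium ring weight, 90 mm outside, 40 mm hole, 22 mm thick (rim 25 mm wide), 0.28 kg; origin at its centre, own z along its axis. At the start it hangs by its hole on one hook of the rack, axis horizontal along the hook, centre 42 to 55 mm in front of the rack's origin; some of the four may be absent
- ring_c: bare aluminium ring weight, 90 mm outside, 40 mm hole, 22 mm thick (rim 25 mm wide), 0.28 kg; origin at its centre, own z along its axis. At the start it hangs by its hole on one hook of the rack, axis horizontal along the hook, centre 42 to 55 mm in front of the rack's origin; some of the four may be absent
- ring_d: bare aluminium ring weight, 90 mm outside, 40 mm hole, 22 mm thick (rim 25 mm wide), 0.28 kg; origin at its centre, own z along its axis. At the start it hangs by its hole on one hook of the rack, axis horizontal along the hook, centre 42 to 55 mm in front of the rack's origin; some of the four may be absent
- hook_rack: fixed hook rack, origin under it; four level steel hooks 8 mm thick at own y = -0.15, -0.05, 0.05, 0.15, pointing to own -x (to the robot), axis 215 mm above the worktop, ends turned up 8 mm at own x -85 to -92 mm. To free a ring raise it 20 mm, then draw it 75 mm along own -x. Base plate 10 mm thick, own x -40 to 50 mm, 420 mm long; crossbar behind the origin, top at 230 mm
- scale: fixed base of the spring pan scale, 160 x 180 x 26 mm; origin at its underside's centre, own x away from the robot. It carries the pan. Behind it stands a fixed computer tower, 390 mm tall, front face at world x = 0.616, world y -0.36 to -0.17: keep the gripper and wrist clear of it
- pan_center (a point): centre of the pan's upper face, sinks with it; 75 mm above the worktop when empty. Axes as the scale's. Steel pan, inside 198 (own x) x 218 (own y) mm, rim 15 mm high, 4 mm thick. Four rings fit flat, two by two; they may lie or lean any way if the pan alone carries them
- pan (a joint): how far the sprung pan has sunk, m: 0 when empty, 7.3 mm more for each ring weight on it (stop at 42 mm)
- timer: flat white bench timer, 66 x 66 mm, 16 mm thick (18 over its buttons), 60 g; origin at the centre of its underside, own z up, sides along own x and y. It lies on the pan at the start. The worktop left of the counter, about world (0.42, 0.31), is always free
- counter: fixed grey counter box 125 (own x) x 180 (own y) mm, flat deck 70 mm high; origin under its centre, own x away from the robot. Wheel at own y = 0; digit window in a raised cowl, 96 mm high, own y -46 to -86 mm; record button at own y +62 mm
- wheel (a joint): angle of the thumbwheel, rad: digit d is centred in the window at d x 0.628 (0 to 9, stops just past 0 and 9); set within 0.15. It grows as the top of the wheel rolls towards the robot (counter's own -x). Stiff; stays where it is left
- wheel_axle (a point): centre of the black knurled thumbwheel on its axle (along the counter's own y), 55 mm above the worktop. Radius 50 mm, 16 mm thick; its top is 105 mm above the worktop, 35 mm above the deck. Pinch its flat sides near the top edge and swing about the axle, again and again, or roll it with a fingertip on the edge (1.2 N)
- window (a point): middle of the digit window, top of the cowl; the digit facing up between two small white ticks is the set one. Digits 17 mm high, black on white
- record (a joint): how far the record button is pressed, m: 0 up, 6 mm fully down (5 N, springs back); counts from 4.5 mm
- record_top (a point): centre of the top of the grey round push button, 26 mm diameter; press straight down
- wash_bottle: wash bottle, 63 x 103 x 186 mm, a bystander at the left, loose; origin at its foot, own z up

How it is judged:
On the way, in this order (a step that is already met when the one before it is completed fails the run):
1. the timer lies on the worktop, let go, and the thumbwheel shows 0 (height (world z) of timer below 0.022 m and contact force between timer and the fingers below 0.3 N and linear speed of timer below 0.05 m/s and value of joint wheel between -0.15 and 0.15 rad), for 0.3 s.
2. every ring weight is on the pan and let go, the thumbwheel still at 0 (x of ring_a in the frame of pan_center between -0.1 and 0.1 m and y of ring_a in the frame of pan_center between -0.11 and 0.11 m and z of ring_a in the frame of pan_center between 0 and 0.09 m and linear speed of each of ring_a, ring_b, ring_c, ring_d below 0.05 m/s and contact force between each of ring_a, ring_b, ring_c, ring_d and the fingers below 0.3 N and x of ring_b in the frame of pan_center between -0.1 and 0.1 m and y of ring_b in the frame of pan_center between -0.11 and 0.11 m and z of ring_b in the frame of pan_center between 0 and 0.09 m and x of ring_c in the frame of pan_center between -0.1 and 0.1 m and y of ring_c in the frame of pan_center between -0.11 and 0.11 m and z of ring_c in the frame of pan_center between 0 and 0.09 m and x of ring_d in the frame of pan_center between -0.1 and 0.1 m and y of ring_d in the frame of pan_center between -0.11 and 0.11 m and z of ring_d in the frame of pan_center between 0 and 0.09 m and value of joint wheel between -0.15 and 0.15 rad), for 0.3 s.
3. the thumbwheel shows the number of ring weights that the pan carries (x of ring_a in the frame of pan_center between -0.1 and 0.1 m and y of ring_a in the frame of pan_center between -0.11 and 0.11 m and z of ring_a in the frame of pan_center between 0 and 0.09 m and linear speed of each of ring_a, ring_b, ring_c, ring_d below 0.05 m/s and contact force between each of ring_a, ring_b, ring_c, ring_d and the fingers below 0.3 N and x of ring_b in the frame of pan_center between -0.1 and 0.1 m and y of ring_b in the frame of pan_center between -0.11 and 0.11 m and z of ring_b in the frame of pan_center between 0 and 0.09 m and x of ring_c in the frame of pan_center between -0.1 and 0.1 m and y of ring_c in the frame of pan_center between -0.11 and 0.11 m and z of ring_c in the frame of pan_center between 0 and 0.09 m and x of ring_d in the frame of pan_center between -0.1 and 0.1 m and y of ring_d in the frame of pan_center between -0.11 and 0.11 m and z of ring_d in the frame of pan_center between 0 and 0.09 m and ((value of joint pan between 0.0117197 and 0.0175795 m and value of joint wheel between 1.1066 and 1.4066 rad) or (value of joint pan between 0.0190445 and 0.0249043 m and value of joint wheel between 1.7349 and 2.0349 rad) or (value of joint pan between 0.0263693 and 0.0322291 m and value of joint wheel between 2.3632 and 2.6632 rad))), for 0.3 s.
4. the record button is pressed down with that number set (value of joint record above 0.0045 m and ((value of joint pan between 0.0117197 and 0.0175795 m and value of joint wheel between 1.1066 and 1.4066 rad) or (value of joint pan between 0.0190445 and 0.0249043 m and value of joint wheel between 1.7349 and 2.0349 rad) or (value of joint pan between 0.0263693 and 0.0322291 m and value of joint wheel between 2.3632 and 2.6632 rad))), for 0.05 s.
At the end, for the whole second after the job is handed in: Every ring weight present rests on the pan, inside its rim and let go; the pan has sunk as that number of weights makes it; the thumbwheel is within 0.15 rad of that number; the timer lies flat on the worktop (its origin below 22 mm); the record button is up again (all of step 3 and height (world z) of timer below 0.022 m and contact force between timer and the fingers below 0.3 N and linear speed of timer below 0.05 m/s and value of joint record below 0.002 m); the robot touches nothing.
It fails at once if the wash bottle is knocked over (angle between wash_bottle's own z axis and vertical above 0.6 rad).
Of ring_a, ring_b, ring_c, ring_d only 2 to 4 are there at a start; the rules pass over those that are not, and their reading is None.
At some moment in a run one of timer may be knocked a few centimetres aside while the robot is not near it.
Once in a run the grip may slacken for a moment while it holds something.
It also fails if it takes over 210 s, if anything falls off the work surface, if the arm or the gripper's body presses on something with over 40 N, if the wrist force passes 120 N, or if a joint passes its speed limit or range.

## Working session

There is one attempt and no reset: what is moved stays moved. The work goes in short steps, Python scripts to look and compute and a shell command to move; the robot and the scene stay as the last step left them, time stands still between calls to the robot, and variables do not carry over. Pictures are saved under pics/ and viewed, at most 14 in all, crops included, and the job is handed in when it is done.

```bash
mkdir -p pics; cat > h.py <<'E'
from station import arm
import numpy as np, cv2
def cloud(c):
    h,w=c["range_z"].shape; f=h/2/np.tan(np.radians(c["fovy"])/2)
    u,v=np.meshgrid(np.arange(w),np.arange(h)); z=c["range_z"]
    P=np.stack([(u-c["cx"])/f*z,-(v-c["cy"])/f*z,-z,np.ones_like(z)],-1)
    P=P@np.asarray(c["cam_to_world"]).T; P=P[...,:3]; P[z==0]=np.nan
    return P
def save(c,n): cv2.imwrite("pics/"+n,c["img"][...,::-1])
E
python3 - <<'E'
from h import *
for n in("side","top"):
    c=arm.read_camera(n); save(c,n+"0.png"); np.savez("/tmp/"+n,P=cloud(c),img=c["img"])
    print(n,c["fovy"],c["cx"],c["cy"],[k for k in c],np.round(c["cam_to_world"],3).tolist())
print(arm.get_obs())
E
```

```text
side 47.364090306178035 322.8987467034153 240.78313199243408 ['img', 'range_z', 'fovy', 'cx', 'cy', 'cam_to_world'] [[0.989, 0.104, -0.108, 0.4], [-0.149, 0.596, -0.789, -0.891], [-0.018, 0.796, 0.605, 0.865], [0.0, 0.0, 0.0, 1.0]]
top 54.783206058672135 316.4175726737708 240.4960697235852 ['img', 'range_z', 'fovy', 'cx', 'cy', 'cam_to_world'] [[0.027, 0.988, -0.151, 0.373], [-1.0, 0.027, -0.0, 0.043], [0.004, 0.151, 0.988, 1.327], [0.0, 0.0, 0.0, 1.0]]
{'time': 0.1, 'joint_pos': array([ 1.13130011e+00,  9.17980035e-02,  1.23177169e+00, -2.23054816e-05,
        1.81979001e+00, -5.67085020e-02]), 'qvel': array([-0.00021542, -0.00177328, -0.00401897, -0.00067716,  0.00096312,
        0.00073711]), 'joint_torque': array([ 2.59080480e-03, -4.60217249e+01, -4.19218898e+01, -2.05782189e-04,
        1.06102278e-02,  1.46867274e-05]), 'tcp_pos': array([0.22398585, 0.55628816, 0.19555183]), 'tool_rot': array([-5.97546933e-01, -3.08381910e+00,  2.69866890e-03]), 'contact_force': array([-0.72617312,  0.29046504, -0.09478137]), 'wrist_torque': array([ 0.00538391,  0.02528371, -0.00366932]), 'finger_force': 0.0, 'gripper_width': 0.08518875253427349}
```

View pics/side0.png

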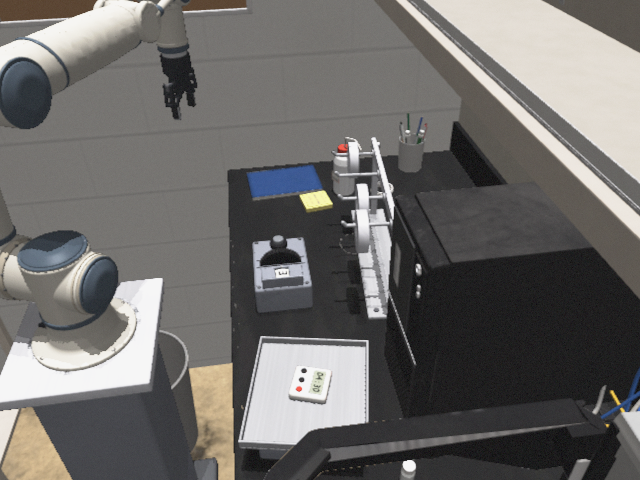

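View pics/top0.png

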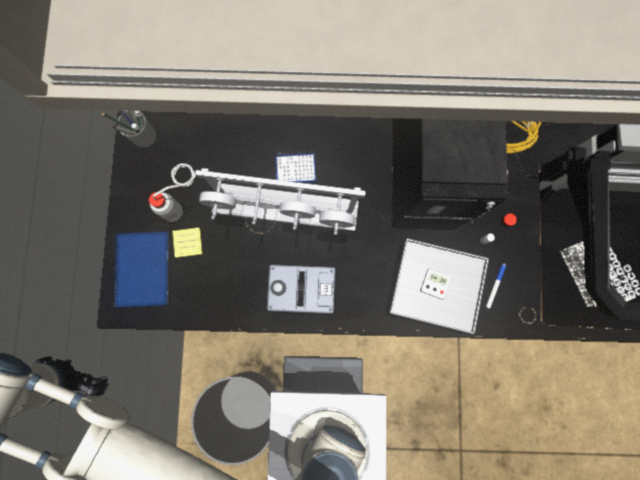

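The side view shows the arm at upper left and three rings on the rack. The top view has rings at about (217,200), (297,208) and (338,216), with the hook at (258,200) empty. The counter is at (301,289), with the button at (278,289), wheel at (300,289) and window at (326,289). The pan is at (440,286) and the timer at (434,284).

```bash
python3 - <<'E'
from h import *
d=np.load("/tmp/top.npz");P=d["P"];img=d["img"]
def box(c0,c1,r0,r1,z0,z1,name,x=(-9,9)):
    Q=P[r0:r1,c0:c1].reshape(-1,3); Q=Q[(Q[:,2]>z0)&(Q[:,2]<z1)&(Q[:,0]<x[1])&(Q[:,0]>x[0])]
    (c,s,a)=cv2.minAreaRect((Q[:,:2]*1000).astype(np.float32))
    print(name,len(Q),"rect",np.round(c,1),np.round(s,1),round(a,1),"mean",np.round(Q.mean(0)*1000,1),"zmax",np.round(np.nanpercentile(Q[:,2],[5,50,98])*1000,1))
box(255,350,255,325,.06,.08,"deck")
box(285,312,262,315,.085,.12,"wheel")
box(268,290,275,303,.074,.12,"button")
box(312,340,260,315,.085,.12,"cowl")
box(385,495,230,340,.06,.12,"pan")
box(417,453,263,303,.085,.12,"timer")
box(185,375,160,240,.221,.26,"rackbar+rings")
for n,a,b in(("r1",198,238),("r3",277,317),("r4",317,358)):
    box(a,b,185,235,.19,.213,n+" hi"); box(a,b,185,235,.223,.30,n+" top"); box(a,b,185,232,.235,.30,n+" top2")
box(185,375,165,200,.2,.235,"bar",(.0,.9))
box(145,190,185,225,.03,.3,"bottle")
box(150,200,160,230,.03,.4,"bottle+tube")
# hooks tips
Q=P[180:250,190:370].reshape(-1,3)
for y0 in np.arange(-.2,.3,.02):
    q=Q[(Q[:,2]>.2)&(Q[:,2]<.235)&(Q[:,1]>y0)&(Q[:,1]<y0+.02)]
    if len(q): print(round(y0+.01,3),len(q),"xmin",np.round(np.sort(q[:,0])[:4],3),np.round(q[q[:,0]<np.sort(q[:,0])[min(4,len(q)-1)]].mean(0),3))
# window crop
crop=img[255:325,255:350]; a=cv2.resize(crop,None,fx=5,fy=5,interpolation=3)
s=np.load("/tmp/side.npz")["img"][230:315,245:320]; b=cv2.resize(s,None,fx=4,fy=4,interpolation=3)
o=np.zeros((350,475+300,3),np.uint8);o[:350,:475]=a;o[:340,475:]=b
cv2.imwrite("pics/c1.png",o[...,::-1])
box(120,165,230,310,-.01,.06,"blue"); 
E
```

```text
deck 2198 rect [434.   81.8] [180.  124.9] 89.0 mean [433.   92.   69.3] zmax [64.6 69.3 76.8]
wheel 183 rect [435.7  80.9] [82.3 16. ] 1.6 mean [433.7  81.4  98.8] zmax [ 87.5 100.  107.5]
button 203 rect [431.5 139.2] [53.2 68.6] 83.2 mean [434.5 142.7  84.5] zmax [75.2 82.6 95.5]
cowl 484 rect [432.2  15.8] [87.6 39.8] 0.9 mean [432.4  15.7  94.2] zmax [ 89.1  94.2 100.1]
pan 6593 rect [ 486.9 -296.8] [228.4 278.1] 77.9 mean [ 451.4 -290.6   75.4] zmax [68.7 73.4 91.4]
timer 543 rect [ 456.1 -278.8] [66.3 65.6] 69.0 mean [ 455.7 -278.5   89.4] zmax [85.9 89.2 94.2]
rackbar+rings 2002 rect [635.4 141.1] [418.8 122.7] 84.1 mean [649.6 131.7 231.8] zmax [222.4 230.2 244.7]
r1 hi 61 rect [637.5 290.9] [88.2 20.9] 87.1 mean [632.8 277.7 202.6] zmax [192.  203.1 212.2]
r1 top 304 rect [636.7 289. ] [71.4 65.3] 33.7 mean [638.1 289.1 236.6] zmax [225.6 238.2 245.6]
r1 top2 191 rect [640.5 291.8] [54.8 22.5] 86.7 mean [639.9 290.8 240.7] zmax [236.  240.9 245.7]
r3 hi 99 rect [635.8  97.3] [98.  84.5] 88.9 mean [637.7  92.9 205.8] zmax [192.3 207.2 212.8]
r3 top 432 rect [624.5  95.1] [10
[... 1295 characters left out ...]
 0.097 0.225]
0.11 85 xmin [0.572 0.574 0.577 0.612] [0.584 0.102 0.225]
0.13 121 xmin [0.614 0.614 0.614 0.614] [0.614 0.122 0.222]
0.15 57 xmin [0.677 0.678 0.678 0.678] [0.678 0.143 0.217]
0.17 50 xmin [0.678 0.679 0.679 0.68 ] [0.679 0.165 0.217]
0.19 172 xmin [0.581 0.581 0.583 0.584] [0.582 0.197 0.225]
0.21 35 xmin [0.582 0.584 0.683 0.683] [0.633 0.201 0.217]
0.23 25 xmin [0.686 0.686 0.686 0.686] [0.686 0.224 0.212]
0.25 92 xmin [0.625 0.626 0.626 0.626] [0.626 0.257 0.212]
0.27 63 xmin [0.626 0.627 0.627 0.627] [0.626 0.262 0.214]
0.29 109 xmin [0.59  0.59  0.591 0.593] [0.591 0.295 0.227]
blue 3585 rect [481.  539.5] [234.9 133.1] 4.8 mean [478.7 537.4  10. ] zmax [ 0.4 10.6 16.3]
```

View pics/c1.png

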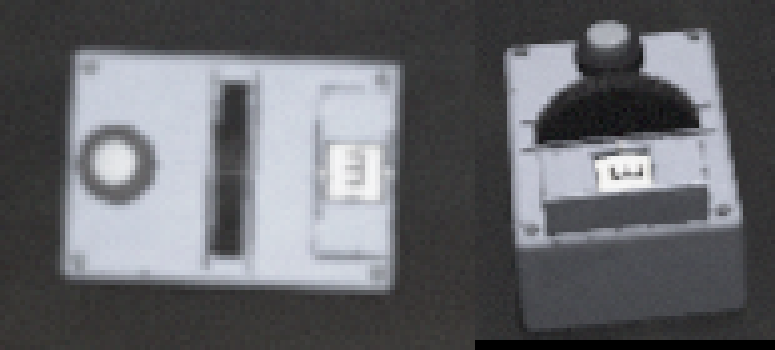

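The crop shows the digit lying on its side, most likely a 3, between the ticks at (355,170). Next I'll get a better pan pose, the button height and any overhead obstacles.

```bash
python3 - <<'E'
from h import *
d=np.load("/tmp/top.npz");P=d["P"];img=d["img"]
m=np.zeros((480,640),np.uint8); g=img.min(2)
m[(g>120)&(P[...,2]>.06)&(P[...,2]<.1)]=1; m[:230]=0;m[:,:385]=0;m[:,492:]=0
n,l,s,_=cv2.connectedComponentsWithStats(m); k=1+np.argmax(s[1:,4]); Q=P[l==k]
print("pan",cv2.minAreaRect((Q[:,:2]*1000).astype(np.float32)), np.percentile(Q[:,2],[5,50,95]))
print("button z",P[284:294,273:283,2].round(3)[::3,::3], P[289,278])
for r in range(5,115,15): print(r,np.round(P[r,[200,300,400]],2).tolist())
q=P[185:240,317:358].reshape(-1,3);q=q[(q[:,2]>.235)&(q[:,2]<.3)&(q[:,0]<.63)];print("r4",cv2.minAreaRect((q[:,:2]*1000).astype(np.float32)))
E
python3 -m inch '[{"fingers":85,"offset":[20,-30,20],"roll":-7},{"fingers":85,"offset":[20,-35,20],"roll":-7},{"fingers":85,"offset":[20,-35,20],"roll":-7},{"fingers":85,"offset":[20,-35,20],"roll":-7},{"fingers":85,"offset":[20,-35,20],"roll":-7},{"fingers":85,"offset":[20,-35,0],"roll":-7},{"fingers":85,"offset":[20,-35,0],"roll":-7},{"fingers":85,"offset":[20,-35,0],"roll":-7},{"fingers":85,"offset":[20,-35,0],"roll":-7},{"fingers":85,"offset":[20,-35,0],"roll":-7},{"fingers":85,"offset":[20,-35,0],"roll":-7},{"fingers":85,"offset":[12,-35,0],"roll":-7}]' 30
```

```text
pan ((452.12835693359375, -289.325927734375), (228.38694763183594, 207.09852600097656), 77.89268493652344) [0.06870609 0.07336595 0.0894917 ]
button z [[0.077 0.092 0.091 0.08 ]
 [0.087 0.091 0.091 0.09 ]
 [0.083 0.095 0.092 0.084]
 [0.085 0.077 0.082 0.082]] [0.4297266  0.1418898  0.09171133]
5 [[0.92, 0.27, 0.56], [0.93, 0.08, 0.55], [0.93, -0.1, 0.56]]
20 [[0.89, 0.26, 0.56], [0.9, 0.08, 0.56], [0.9, -0.1, 0.55]]
35 [[0.86, 0.26, 0.55], [0.87, 0.08, 0.56], [0.87, -0.1, 0.56]]
50 [[0.83, 0.26, 0.56], [0.84, 0.08, 0.55], [0.84, -0.1, 0.55]]
65 [[0.8, 0.26, 0.55], [0.81, 0.08, 0.56], [0.81, -0.1, 0.55]]
80 [[0.76, 0.25, 0.58], [0.78, 0.08, 0.56], [0.78, -0.1, 0.56]]
95 [[0.74, 0.25, 0.57], [0.75, 0.08, 0.57], [0.75, -0.1, 0.57]]
110 [[0.73, 0.26, 0.53], [0.73, 0.08, 0.54], [0.73, -0.1, 0.55]]
r4 ((601.274169921875, -4.5425262451171875), (60.12239456176758, 22.528789520263672), 82.03910064697266)
time: 1.1
tcp_pos: [0.4512, 0.1498, 0.2897]
tool_rot: [-2.514, -1.884, 0.002]
contact_force: [1.1, 1.1, 0.1]
gripper_width: 0.0847
finger_force: 0.0
```

```bash
python3 -m inch '[{"fingers":85,"offset":[0,-37,0],"roll":-5},{"fingers":85,"offset":[0,-37,0],"roll":0},{"fingers":85,"offset":[0,-37,0],"roll":0},{"fingers":85,"offset":[0,-37,0],"roll":0},{"fingers":85,"offset":[0,-37,0],"roll":0},{"fingers":85,"offset":[0,-37,0],"roll":0},{"fingers":85,"offset":[0,-37,0],"roll":0},{"fingers":85,"offset":[0,-20,0],"roll":0},{"fingers":85,"offset":[0,0,0],"roll":0}]'
python3 - <<'E'
from h import *
c=arm.read_camera("top");P=cloud(c);Q=P[230:340,385:495].reshape(-1,3);Q=Q[(Q[:,2]>.085)&(Q[:,2]<.098)&(np.hypot(Q[:,0]-.455,Q[:,1]+.285)<.07)]
print(len(Q),cv2.minAreaRect((Q[:,:2]*1000).astype(np.float32)))
save(c,"t1.png")
E
```

```text
time: 1.85
tcp_pos: [0.4496, -0.1306, 0.2895]
tool_rot: [-2.592, -1.774, 0.003]
contact_force: [0.8, 0.7, -0.1]
gripper_width: 0.0853
finger_force: 0.0
74 ((428.9413757324219, -273.68646240234375), (52.30543518066406, 11.466885566711426), 71.69677734375)
```

```bash
python3 - <<'E'
from h import *
c=arm.read_camera("side");P=cloud(c);Q=P.reshape(-1,3);Q=Q[(Q[:,2]>.084)&(Q[:,2]<.1)&(np.hypot(Q[:,0]-.455,Q[:,1]+.285)<.07)]
print(len(Q),cv2.minAreaRect((Q[:,:2]*1000).astype(np.float32)), np.percentile(Q[:,2],[5,50,95]))
n=arm.get_obs()["tool_rot"];R=cv2.Rodrigues(n)[0];print("tool y deg",np.degrees(np.arctan2(R[1,1],R[0,1])))
E
python3 -m inch '[{"fingers":85,"offset":[1,-37,0],"roll":0},{"fingers":85,"offset":[1,-37,0],"roll":0},{"fingers":85,"offset":[1,-37,-10],"roll":0},{"fingers":85,"offset":[2,-37,-30],"roll":0},{"fingers":85,"offset":[1,0,-40],"roll":0},{"fingers":85,"offset":[0,0,-40],"roll":0},{"fingers":85,"offset":[0,0,-30],"roll":0},{"fingers":85,"offset":[0,0,0],"roll":0}]'
```

```text
1174 ((454.2868347167969, -279.448486328125), (67.98751831054688, 66.67853546142578), 71.49910736083984) [0.08686419 0.09077619 0.09351837]
tool y deg -21.039372789789205
time: 2.62
tcp_pos: [0.4533, -0.2669, 0.1358]
tool_rot: [-2.576, -1.776, 0.007]
contact_force: [-0.0, -0.6, -1.6]
gripper_width: 0.0846
finger_force: 0.0
```

```bash
python3 -m inch '[{"fingers":85,"offset":[1,-12,0],"roll":0},{"fingers":85,"offset":[0,0,-25],"roll":0},{"fingers":85,"offset":[0,0,-20],"roll":0},{"fingers":85,"offset":[0,0,-10],"roll":0},{"fingers":85,"offset":[0,0,-7],"roll":0},{"fingers":85,"offset":[0,0,0],"roll":0}]' && python3 -m inch '[{"fingers":55,"offset":[0,0,0],"roll":0},{"fingers":55,"offset":[0,0,0],"roll":0},{"fingers":55,"offset":[0,0,0],"roll":0},{"fingers":55,"offset":[0,0,0],"roll":0},{"fingers":55,"offset":[0,0,0],"roll":0},{"fingers":55,"offset":[0,0,0],"roll":0}]' 40
```

```text
time: 3.12
tcp_pos: [0.4574, -0.2824, 0.083]
tool_rot: [2.587, 1.781, 0.0]
contact_force: [-1.3, -0.2, 0.9]
gripper_width: 0.0849
finger_force: 0.0
time: 3.62
tcp_pos: [0.4571, -0.2825, 0.0828]
tool_rot: [2.588, 1.781, 0.0]
contact_force: [-0.0, 0.4, -0.2]
gripper_width: 0.0553
finger_force: 0.0
```

```bash
python3 -m inch '[{"fingers":85,"offset":[-2,2,0],"roll":0},{"fingers":85,"offset":[0,0,0],"roll":0},{"fingers":85,"offset":[0,0,0],"roll":0},{"fingers":85,"offset":[0,0,0],"roll":0},{"fingers":85,"offset":[0,0,-6],"roll":0},{"fingers":85,"offset":[0,0,-6],"roll":0},{"fingers":85,"offset":[0,0,0],"roll":0}]' && python3 -m inch '[{"fingers":55,"offset":[0,0,0],"roll":0},{"fingers":55,"offset":[0,0,0],"roll":0},{"fingers":55,"offset":[0,0,0],"roll":0},{"fingers":55,"offset":[0,0,0],"roll":0},{"fingers":55,"offset":[0,0,0],"roll":0},{"fingers":55,"offset":[0,0,0],"roll":0}]' 40
```

```text
time: 4.2
tcp_pos: [0.4542, -0.2798, 0.0683]
tool_rot: [-2.586, -1.779, 0.002]
contact_force: [-0.8, -0.0, -1.2]
gripper_width: 0.0849
finger_force: 0.0
time: 4.7
tcp_pos: [0.455, -0.2804, 0.0706]
tool_rot: [2.588, 1.781, 0.0]
contact_force: [0.7, -1.0, -1.1]
gripper_width: 0.0549
finger_force: 0.0
```

```bash
python3 - <<'E'
from h import *
c=arm.read_camera("side"); a=cv2.resize(c["img"][310:470,210:410],None,fx=4,fy=3.75)
cv2.imwrite("pics/s2.png",a[...,::-1])
E
```

```text
(no output)
```

View pics/s2.png

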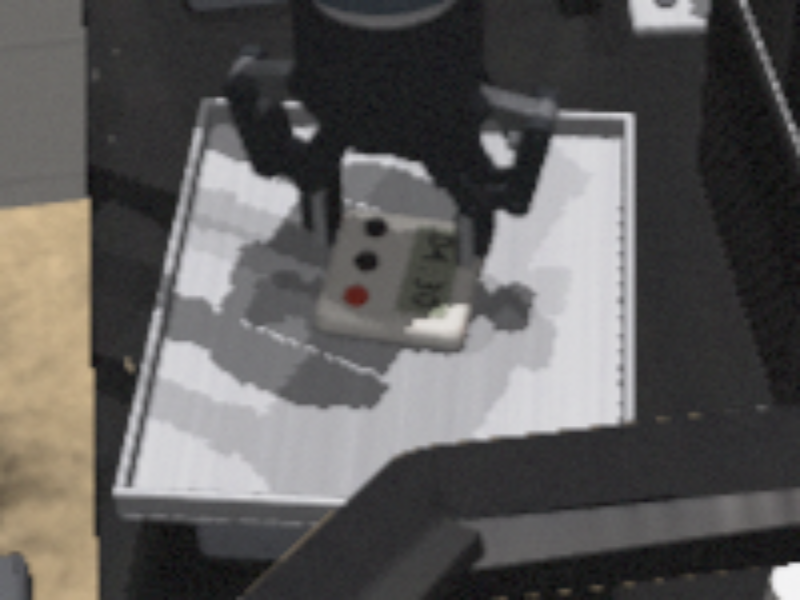

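The side crop shows the fingers above the timer's far half, with the tips at about crop (325,240) and (485,250). The timer is still at (400,280). I'll measure the height of the fingertips.

```bash
python3 - <<'E'
from h import *
c=arm.read_camera("side"); P=cloud(c); g=c["img"].max(2)
w=P[340:400,270:345]; m=(g[340:400,270:345]<60)&(w[...,2]>.08)&(w[...,2]<.14)
for r in range(0,60,4):
    for k in np.where(m[r])[0][::5]: print(r+340,k+270,w[r,k].round(3))
Q=P.reshape(-1,3);Q=Q[(Q[:,2]>.084)&(Q[:,2]<.098)&(g.reshape(-1)>90)&(np.hypot(Q[:,0]-.455,Q[:,1]+.285)<.07)]
print(len(Q),cv2.minAreaRect((Q[:,:2]*1000).astype(np.float32)))
E
```

```text
360 293 [ 0.429 -0.266  0.137]
364 285 [ 0.415 -0.271  0.134]
364 294 [ 0.43  -0.264  0.124]
368 286 [ 0.416 -0.273  0.126]
368 294 [ 0.43  -0.267  0.116]
372 292 [ 0.425 -0.277  0.119]
372 305 [ 0.449 -0.259  0.092]
372 330 [ 0.488 -0.301  0.135]
376 318 [ 0.47  -0.272  0.092]
376 328 [ 0.484 -0.299  0.124]
380 299 [ 0.436 -0.275  0.092]
380 324 [ 0.477 -0.3    0.115]
384 314 [ 0.461 -0.286  0.09 ]
388 314 [ 0.46  -0.294  0.09 ]
734 ((454.9051208496094, -278.8243713378906), (67.96587371826172, 65.82948303222656), 70.29496765136719)
```

```bash
python3 - <<'E'
from h import *
o=arm.get_obs();print(o["time"],o["tcp_pos"],o["gripper_width"],o["contact_force"])
c=arm.read_camera("side"); P=cloud(c); g=c["img"].max(2)
for r in range(366,386,2): print(r,[(k,P[r,k].round(3).tolist(),int(g[r,k])) for k in (286,288,290,292,294,320,324,328,332)][::2])
print(c["img"][378:386,284:296].max(2)); print(P[374:386:2,284:296,2].round(3))
E
```

```text
4.8 [ 0.45499591 -0.28039931  0.07052879] 0.054962133342694224 [ 1.20725129 -0.13332751 -0.55186962]
366 [(286, [0.416, -0.272, 0.13], 32), (290, [0.423, -0.278, 0.136], 72), (294, [0.43, -0.266, 0.12], 21), (324, [0.478, -0.298, 0.149], 62), (332, [0.491, -0.298, 0.146], 33)]
368 [(286, [0.416, -0.273, 0.126], 33), (290, [0.422, -0.279, 0.132], 81), (294, [0.43, -0.267, 0.116], 17), (324, [0.478, -0.298, 0.144], 62), (332, [0.492, -0.296, 0.138], 31)]
370 [(286, [0.415, -0.272, 0.12], 46), (290, [0.422, -0.28, 0.128], 82), (294, [0.429, -0.267, 0.111], 39), (324, [0.478, -0.3, 0.141], 72), (332, [0.492, -0.296, 0.133], 29)]
372 [(286, [0.416, -0.24, 0.076], 71), (290, [0.422, -0.278, 0.12], 87), (294, [0.43, -0.252, 0.088], 80), (324, [0.477, -0.302, 0.138], 67), (332, [0.492, -0.292, 0.123], 35)]
374 [(286, [0.415, -0.246, 0.078], 73), (290, [0.421, -0.279, 0.117], 87), (294, [0.429, -0.259, 0.091], 87), (324, [0.478, -0.299, 0.129], 55), (332, [0.492, -0.295, 0.122], 59)]
376 [(286, [0.415, -0.247, 0.073], 76), (290, [0.422, -0.251, 0.077], 77), (294, [0.429, -0.262, 0.089], 99), 
[... 952 characters left out ...]
103 103  98  97  99  86  76  89 101 103 104]
 [ 96 104 104 106 107 105 102  88  95  98 103 106]
 [ 81  95 103 104 104  95  97  97  97 102 103 103]
 [ 72  93 104 106  93  79  84  94  98 104 101 104]
 [ 72  79  85  84  82  73  80  94 102  99 101 105]]
[[0.075 0.075 0.078 0.074 0.074 0.116 0.117 0.117 0.117 0.075 0.091 0.09 ]
 [0.077 0.076 0.073 0.077 0.077 0.076 0.077 0.077 0.075 0.089 0.089 0.088]
 [0.075 0.074 0.073 0.075 0.074 0.075 0.076 0.074 0.086 0.088 0.092 0.089]
 [0.073 0.074 0.074 0.076 0.077 0.076 0.076 0.072 0.088 0.092 0.09  0.09 ]
 [0.074 0.073 0.075 0.075 0.075 0.073 0.072 0.088 0.09  0.089 0.088 0.091]
 [0.074 0.072 0.073 0.072 0.074 0.074 0.076 0.089 0.09  0.093 0.09  0.09 ]]
```

```bash
cat > tip.py <<'E'
from h import *
def tips():
    o=arm.get_obs(); t=o["tcp_pos"]
    c=arm.read_camera("side"); P=cloud(c); g=c["img"].max(2)
    Q=P[(g<95)&(np.hypot(P[...,0]-t[0],P[...,1]-t[1])<.07)&(P[...,2]>t[2]-.02)&(P[...,2]<t[2]+.2)]
    print("tcp",t.round(4),"w",o["gripper_width"].__round__(4),"F",o["contact_force"].round(1))
    h=np.histogram(Q[:,2]-t[2],bins=np.arange(-.02,.12,.01)); print(list(zip(h[1].round(3).tolist(),h[0].tolist())))
    return c,P
if __name__=="__main__": tips()
E
python3 -m inch '[{"fingers":85,"offset":[0,0,40],"roll":0},{"fingers":85,"offset":[0,0,40],"roll":0},{"fingers":85,"offset":[0,0,40],"roll":0},{"fingers":85,"offset":[0,0,0],"roll":0},{"fingers":85,"offset":[0,0,0],"roll":0},{"fingers":85,"offset":[0,0,0],"roll":0}]'; python3 tip.py
python3 -m inch '[{"fingers":0,"offset":[0,0,0],"roll":0},{"fingers":0,"offset":[0,0,0],"roll":0},{"fingers":0,"offset":[0,0,0],"roll":0},{"fingers":0,"offset":[0,0,0],"roll":0},{"fingers":0,"offset":[0,0,0],"roll":0},{"fingers":0,"offset":[0,0,0],"roll":0},{"fingers":0,"offset":[0,0,0],"roll":0},{"fingers":0,"offset":[0,0,0],"roll":0}]'; python3 tip.py
```

```text
time: 5.35
tcp_pos: [0.455, -0.2804, 0.1901]
tool_rot: [2.588, 1.781, -0.0]
contact_force: [-0.1, 0.2, 0.1]
gripper_width: 0.085
finger_force: 0.0
tcp [ 0.455  -0.2804  0.1901] w 0.085 F [-0.1  0.2  0.1]
[(-0.02, 0), (-0.01, 0), (0.0, 0), (0.01, 0), (0.02, 0), (0.03, 0), (0.04, 3), (0.05, 67), (0.06, 101), (0.07, 105), (0.08, 77), (0.09, 178), (0.1, 322)]
time: 6.07
tcp_pos: [0.4549, -0.2804, 0.1904]
tool_rot: [2.588, 1.781, 0.0]
contact_force: [-1.1, -0.7, -0.1]
gripper_width: -0.0002
finger_force: 0.0
tcp [ 0.4549 -0.2804  0.1904] w -0.0002 F [-1.1 -0.7 -0.1]
[(-0.02, 0), (-0.01, 0), (0.0, 0), (0.01, 0), (0.02, 0), (0.03, 7), (0.04, 66), (0.05, 87), (0.06, 83), (0.07, 70), (0.08, 222), (0.09, 293), (0.1, 255)]
```

```bash
python3 - <<'E'
from h import *
d=np.load("/tmp/side.npz");P=d["P"];g=d["img"].max(2)
Q=P[(g<95)&(np.hypot(P[...,0]-.224,P[...,1]-.556)<.09)&(P[...,2]>.1)&(P[...,2]<.4)]
print(len(Q),Q[np.argsort(Q[:,2])[:200:15]].round(3))
d=np.load("/tmp/top.npz");P=d["P"]
E
python3 -m inch '[{"fingers":0,"offset":[0,0,-40],"roll":0},{"fingers":0,"offset":[0,0,-30],"roll":0},{"fingers":0,"offset":[0,0,0],"roll":0}]'
python3 - <<'E'
from tip import *
c,P=tips()
cv2.imwrite("pics/s3.png",cv2.resize(c["img"][310:470,210:410],None,fx=4,fy=3.75)[...,::-1])
E
```

```text
1432 [[0.245 0.596 0.245]
 [0.215 0.505 0.25 ]
 [0.249 0.591 0.253]
 [0.2   0.506 0.256]
 [0.236 0.602 0.258]
 [0.212 0.507 0.261]
 [0.24  0.594 0.264]
 [0.251 0.594 0.266]
 [0.2   0.51  0.269]
 [0.235 0.598 0.271]
 [0.211 0.504 0.273]
 [0.199 0.508 0.275]
 [0.217 0.51  0.278]
 [0.208 0.501 0.28 ]]
time: 6.37
tcp_pos: [0.452, -0.2783, 0.113]
tool_rot: [-2.579, -1.775, 0.006]
contact_force: [-0.0, 0.5, -2.5]
gripper_width: -0.0004
finger_force: 0.0
tcp [ 0.452  -0.2783  0.113 ] w -0.0004 F [-0.   0.5 -2.5]
[(-0.02, 66), (-0.01, 0), (0.0, 0), (0.01, 0), (0.02, 0), (0.03, 5), (0.04, 55), (0.05, 68), (0.06, 65), (0.07, 57), (0.08, 194), (0.09, 255), (0.1, 222)]
```

View pics/s3.png

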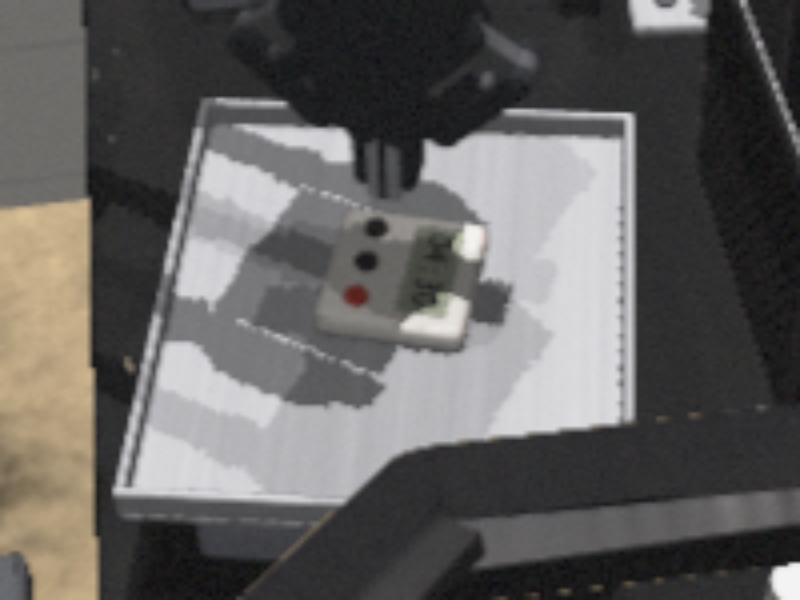

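The shut fingers hang at crop (385,190), above the timer at (400,280). The tips sit about 37 mm higher than the reported TCP, constant over three poses, so I'll use that offset.

```bash
python3 -m inch '[{"fingers":85,"offset":[0,0,0],"roll":0},{"fingers":85,"offset":[0,0,0],"roll":0},{"fingers":85,"offset":[0,0,0],"roll":0},{"fingers":85,"offset":[0,0,0],"roll":0},{"fingers":85,"offset":[0,0,-20],"roll":0},{"fingers":85,"offset":[0,0,-20],"roll":0},{"fingers":85,"offset":[0,0,-20],"roll":0},{"fingers":85,"offset":[0,0,-10],"roll":0},{"fingers":85,"offset":[0,0,-5],"roll":0},{"fingers":85,"offset":[0,0,0],"roll":0},{"fingers":85,"offset":[0,0,0],"roll":0}]'; python3 tip.py
```

```text
time: 7.33
tcp_pos: [0.4554, -0.2807, 0.0466]
tool_rot: [2.587, 1.78, 0.001]
contact_force: [0.7, -0.9, 0.8]
gripper_width: 0.0851
finger_force: 0.0
tcp [ 0.4554 -0.2807  0.0466] w 0.0851 F [ 0.7 -0.9  0.8]
[(-0.02, 0), (-0.01, 0), (0.0, 0), (0.01, 0), (0.02, 829), (0.03, 110), (0.04, 432), (0.05, 54), (0.06, 68), (0.07, 70), (0.08, 47), (0.09, 145), (0.1, 239)]
```

```bash
python3 -m inch '[{"fingers":85,"offset":[0,0,-10],"roll":0},{"fingers":85,"offset":[0,0,0],"roll":0},{"fingers":55,"offset":[0,0,0],"roll":0},{"fingers":55,"offset":[0,0,0],"roll":0},{"fingers":55,"offset":[0,0,0],"roll":0},{"fingers":55,"offset":[0,0,0],"roll":0},{"fingers":55,"offset":[0,0,0],"roll":0},{"fingers":55,"offset":[0,0,0],"roll":0}]' 40
```

```text
time: 8.05
tcp_pos: [0.455, -0.2804, 0.0356]
tool_rot: [2.588, 1.781, 0.0]
contact_force: [-0.5, 0.7, 0.7]
gripper_width: 0.065
finger_force: 49.5
```

```bash
python3 -m inch '[{"fingers":55,"offset":[0,0,15],"roll":0},{"fingers":55,"offset":[0,0,30],"roll":0},{"fingers":55,"offset":[0,0,35],"roll":0},{"fingers":55,"offset":[0,0,35],"roll":0},{"fingers":55,"offset":[0,20,35],"roll":0},{"fingers":55,"offset":[-3,35,0],"roll":0},{"fingers":55,"offset":[-3,35,0],"roll":0},{"fingers":55,"offset":[-3,35,0],"roll":0},{"fingers":55,"offset":[-3,35,0],"roll":0},{"fingers":55,"offset":[-3,35,0],"roll":0},{"fingers":55,"offset":[-3,35,0],"roll":0},{"fingers":55,"offset":[-3,35,0],"roll":0}]' && python3 -m inch '[{"fingers":55,"offset":[-3,35,0],"roll":0},{"fingers":55,"offset":[-3,35,0],"roll":0},{"fingers":55,"offset":[-3,35,0],"roll":0},{"fingers":55,"offset":[-3,35,0],"roll":0},{"fingers":55,"offset":[-3,35,0],"roll":0},{"fingers":55,"offset":[-3,35,0],"roll":0},{"fingers":55,"offset":[0,35,0],"roll":0},{"fingers":55,"offset":[0,35,0],"roll":0},{"fingers":55,"offset":[0,35,0],"roll":0},{"fingers":55,"offset":[0,20,0],"roll":0},{"fingers":55,"offset":[0,0,0],"roll":0},{"fingers":55,"offset":[0,0,0],"roll":0}]'
```

```text
time: 9.05
tcp_pos: [0.4335, -0.0139, 0.1855]
tool_rot: [2.588, 1.78, 0.001]
contact_force: [0.5, -0.6, 0.1]
gripper_width: 0.0648
finger_force: 50.2
time: 10.05
tcp_pos: [0.4155, 0.3202, 0.1848]
tool_rot: [2.586, 1.783, -0.002]
contact_force: [-1.5, -0.5, -1.4]
gripper_width: 0.0649
finger_force: 50.2
```

```bash
python3 -m inch '[{"fingers":55,"offset":[0,0,-35],"roll":0},{"fingers":55,"offset":[0,0,-35],"roll":0},{"fingers":55,"offset":[0,0,-35],"roll":0},{"fingers":55,"offset":[0,0,-35],"roll":0},{"fingers":55,"offset":[0,0,-30],"roll":0},{"fingers":55,"offset":[0,0,-20],"roll":0},{"fingers":55,"offset":[0,0,-10],"roll":0},{"fingers":55,"offset":[0,0,0],"roll":0},{"fingers":55,"offset":[0,0,0],"roll":0}]'
```

```text
time: 10.8
tcp_pos: [0.4165, 0.3191, -0.0137]
tool_rot: [2.589, 1.78, 0.001]
contact_force: [0.4, -0.3, 0.3]
gripper_width: 0.0648
finger_force: 50.2
```

```bash
python3 -m inch '[{"fingers":55,"offset":[0,0,-10],"roll":0},{"fingers":55,"offset":[0,0,-8],"roll":0},{"fingers":55,"offset":[0,0,-4],"roll":0},{"fingers":55,"offset":[0,0,0],"roll":0},{"fingers":55,"offset":[0,0,0],"roll":0}]'
```

```text
time: 11.22
tcp_pos: [0.4159, 0.3197, -0.0365]
tool_rot: [-2.588, -1.781, 0.0]
contact_force: [0.1, 0.5, -1.1]
gripper_width: 0.0647
finger_force: 50.2
```

```bash
python3 -m inch '[{"fingers":80,"offset":[0,0,0],"roll":0},{"fingers":80,"offset":[0,0,0],"roll":0},{"fingers":80,"offset":[0,0,0],"roll":0},{"fingers":80,"offset":[0,0,10],"roll":0},{"fingers":80,"offset":[0,0,30],"roll":0},{"fingers":80,"offset":[0,0,35],"roll":0},{"fingers":80,"offset":[0,0,35],"roll":0},{"fingers":60,"offset":[0,-10,35],"roll":-7},{"fingers":40,"offset":[2,-30,20],"roll":-7},{"fingers":40,"offset":[2,-30,0],"roll":-7},{"fingers":40,"offset":[2,-30,0],"roll":-7},{"fingers":40,"offset":[2,-30,0],"roll":-7}]' && python3 -m inch '[{"fingers":40,"offset":[2,-30,0],"roll":-7},{"fingers":40,"offset":[2,-30,0],"roll":-7},{"fingers":40,"offset":[2,-30,0],"roll":-7},{"fingers":40,"offset":[2,-15,0],"roll":-7},{"fingers":40,"offset":[0,0,0],"roll":-7},{"fingers":40,"offset":[0,0,0],"roll":0},{"fingers":40,"offset":[0,0,0],"roll":0}]'
cat > look.py <<'E'
from h import *
import sys
c=arm.read_camera("top");P=cloud(c);o=arm.get_obs();R=cv2.Rodrigues(o["tool_rot"])[0]
print("tcp",o["tcp_pos"].round(4),"yawY",np.degrees(np.arctan2(R[1,1],R[0,1])).round(1),"q6",o["joint_pos"][5].round(2),o["time"])
E
python3 - <<'E'
from look import *
s=arm.read_camera("side");Q=P.reshape(-1,3);g=c["img"].min(2).reshape(-1)
Q=Q[(g>90)&(np.hypot(Q[:,0]-.416,Q[:,1]-.32)<.08)]
print(len(Q),cv2.minAreaRect((Q[:,:2]*1000).astype(np.float32)) if len(Q) else 0,np.median(Q[:,2]))
E
```

```text
time: 12.22
tcp_pos: [0.4241, 0.1887, 0.1303]
tool_rot: [-3.006, -0.912, -0.004]
contact_force: [0.7, 0.1, -0.6]
gripper_width: 0.0399
finger_force: 0.0
time: 12.8
tcp_pos: [0.432, 0.0846, 0.1292]
tool_rot: [-3.141, 0.021, -0.001]
contact_force: [0.5, -0.1, -0.1]
gripper_width: 0.0401
finger_force: 0.0
tcp [0.432  0.0849 0.129 ] yawY -90.7 q6 1.7 12.85
605 ((416.91058349609375, 323.3560791015625), (72.32887268066406, 70.53562927246094), 70.10868835449219) 0.014866823339836799
```

```bash
python3 -m inch '[{"fingers":40,"offset":[-15,-4,-20],"roll":0},{"fingers":40,"offset":[0,0,-25],"roll":0},{"fingers":40,"offset":[0,0,-20],"roll":0},{"fingers":40,"offset":[0,0,-15],"roll":0},{"fingers":40,"offset":[0,0,0],"roll":0},{"fingers":40,"offset":[0,0,0],"roll":0}]'; python3 tip.py
```

```text
time: 13.4
tcp_pos: [0.4163, 0.0811, 0.0481]
tool_rot: [3.141, -0.021, -0.003]
contact_force: [0.8, 0.2, 0.2]
gripper_width: 0.0397
finger_force: 0.0
tcp [0.4163 0.0811 0.0481] w 0.0397 F [0.8 0.2 0.2]
[(-0.02, 0), (-0.01, 0), (0.0, 0), (0.01, 13), (0.02, 293), (0.03, 168), (0.04, 208), (0.05, 136), (0.06, 37), (0.07, 4), (0.08, 28), (0.09, 43), (0.1, 31)]
```

```bash
python3 -m inch '[{"fingers":40,"offset":[0,0,-8],"roll":0},{"fingers":40,"offset":[0,0,0],"roll":0},{"fingers":8,"offset":[0,0,0],"roll":0},{"fingers":8,"offset":[0,0,0],"roll":0},{"fingers":8,"offset":[0,0,0],"roll":0},{"fingers":8,"offset":[0,0,0],"roll":0}]' 30 && python3 -m inch '[{"fingers":8,"offset":[3,0,1],"roll":0},{"fingers":8,"offset":[3,0,1],"roll":0},{"fingers":8,"offset":[3,0,1],"roll":0},{"fingers":8,"offset":[3,0,1],"roll":0},{"fingers":8,"offset":[3,0,0],"roll":0},{"fingers":8,"offset":[4,0,0],"roll":0},{"fingers":8,"offset":[4,0,0],"roll":0},{"fingers":8,"offset":[3,0,-1],"roll":0},{"fingers":8,"offset":[3,0,-1],"roll":0},{"fingers":8,"offset":[3,0,-1],"roll":0},{"fingers":8,"offset":[3,0,-1],"roll":0},{"fingers":8,"offset":[3,0,0],"roll":0}]'
```

```text
time: 13.95
tcp_pos: [0.4173, 0.0826, 0.0412]
tool_rot: [-3.138, 0.023, -0.002]
contact_force: [0.3, 7.6, 0.9]
gripper_width: 0.0155
finger_force: 35.1
time: 14.95
tcp_pos: [0.4521, 0.082, 0.0397]
tool_rot: [-3.139, 0.024, 0.012]
contact_force: [-10.6, 5.5, -0.5]
gripper_width: 0.0152
finger_force: 35.5
```

```bash
cat > win.py <<'E'
from h import *
import sys
c=arm.read_camera("side"); 
a=cv2.resize(c["img"][255:295,255:315],None,fx=9,fy=9,interpolation=3); t=arm.read_camera("top")["img"][270:310,310:342]; t=cv2.resize(cv2.rotate(t,cv2.ROTATE_90_CLOCKWISE),None,fx=6,fy=6,interpolation=3)
o=np.zeros((360,540+240,3),np.uint8); o[:,:540]=a; o[:t.shape[0],540:540+t.shape[1]]=t
cv2.imwrite("pics/"+sys.argv[1],o[...,::-1])
E
python3 win.py w1.png
```

```text
(no output)
```

View pics/w1.png

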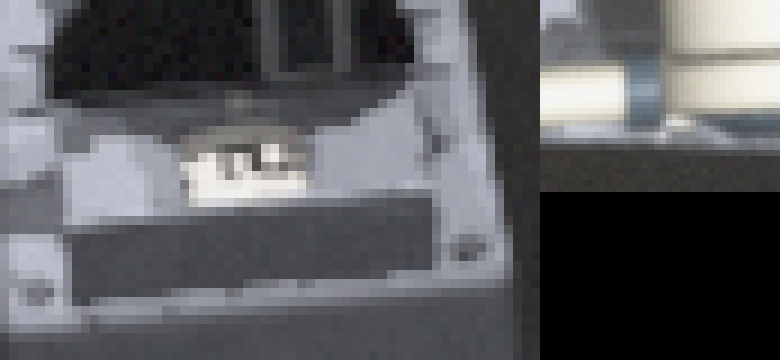

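The window at crop (245,165) shows parts of two digits, so the wheel is turning. I'll repeat the swing twice.

```bash
python3 -m inch '[{"fingers":40,"offset":[0,0,0],"roll":0},{"fingers":40,"offset":[0,0,0],"roll":0},{"fingers":40,"offset":[-9,1,1],"roll":0},{"fingers":40,"offset":[-9,0,1],"roll":0},{"fingers":40,"offset":[-9,0,0],"roll":0},{"fingers":40,"offset":[-9,0,-1],"roll":0},{"fingers":40,"offset":[0,0,0],"roll":0},{"fingers":40,"offset":[0,0,0],"roll":0},{"fingers":8,"offset":[0,0,0],"roll":0},{"fingers":8,"offset":[0,0,0],"roll":0},{"fingers":8,"offset":[0,0,0],"roll":0},{"fingers":8,"offset":[0,0,0],"roll":0}]' 30 && python3 -m inch '[{"fingers":8,"offset":[3,0,1],"roll":0},{"fingers":8,"offset":[3,0,1],"roll":0},{"fingers":8,"offset":[3,0,1],"roll":0},{"fingers":8,"offset":[3,0,1],"roll":0},{"fingers":8,"offset":[3,0,0],"roll":0},{"fingers":8,"offset":[4,0,0],"roll":0},{"fingers":8,"offset":[4,0,0],"roll":0},{"fingers":8,"offset":[3,0,-1],"roll":0},{"fingers":8,"offset":[3,0,-1],"roll":0},{"fingers":8,"offset":[3,0,-1],"roll":0},{"fingers":8,"offset":[3,0,-1],"roll":0},{"fingers":8,"offset":[3,0,0],"roll":0}]'; python3 win.py w2.png
```

```text
time: 16.05
tcp_pos: [0.4196, 0.0825, 0.0419]
tool_rot: [-3.14, 0.025, -0.002]
contact_force: [0.9, 5.4, 3.2]
gripper_width: 0.0152
finger_force: 32.8
time: 17.05
tcp_pos: [0.4536, 0.0819, 0.0395]
tool_rot: [-3.141, 0.025, 0.015]
contact_force: [-10.4, 2.9, -2.6]
gripper_width: 0.0154
finger_force: 32.4
```

View pics/w2.png

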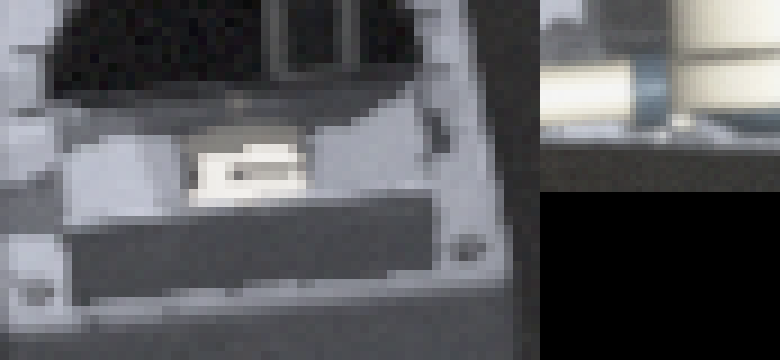

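The window shows a 1 as a bar at crop (265,172), slightly toward +x, so the angle is about 0.5. One shorter swing should reach 0.

```bash
python3 -m inch '[{"fingers":40,"offset":[0,0,0],"roll":0},{"fingers":40,"offset":[0,0,0],"roll":0},{"fingers":40,"offset":[-9,1,1],"roll":0},{"fingers":40,"offset":[-9,0,1],"roll":0},{"fingers":40,"offset":[-9,0,0],"roll":0},{"fingers":40,"offset":[-9,0,-1],"roll":0},{"fingers":40,"offset":[0,0,0],"roll":0},{"fingers":40,"offset":[0,0,0],"roll":0},{"fingers":8,"offset":[0,0,0],"roll":0},{"fingers":8,"offset":[0,0,0],"roll":0},{"fingers":8,"offset":[0,0,0],"roll":0},{"fingers":8,"offset":[0,0,0],"roll":0}]' 30 && python3 -m inch '[{"fingers":8,"offset":[3,0,1],"roll":0},{"fingers":8,"offset":[3,0,1],"roll":0},{"fingers":8,"offset":[3,0,1],"roll":0},{"fingers":8,"offset":[3,0,1],"roll":0},{"fingers":8,"offset":[3,0,0],"roll":0},{"fingers":8,"offset":[4,0,0],"roll":0},{"fingers":8,"offset":[4,0,0],"roll":0},{"fingers":8,"offset":[3,0,-1],"roll":0},{"fingers":8,"offset":[0,0,0],"roll":0},{"fingers":40,"offset":[0,0,0],"roll":0},{"fingers":40,"offset":[0,0,0],"roll":0},{"fingers":40,"offset":[0,0,0],"roll":0}]'; python3 win.py w3.png
```

```text
time: 18.15
tcp_pos: [0.4215, 0.0825, 0.0427]
tool_rot: [3.141, -0.026, 0.001]
contact_force: [0.8, -0.1, 0.6]
gripper_width: 0.0154
finger_force: 31.0
time: 19.15
tcp_pos: [0.4474, 0.0827, 0.0457]
tool_rot: [-3.141, 0.026, -0.001]
contact_force: [0.3, -0.1, 0.1]
gripper_width: 0.0399
finger_force: 0.0
```

View pics/w3.png

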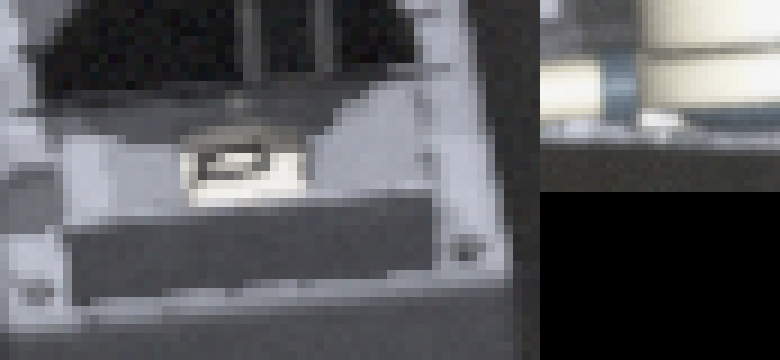

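The window shows 0 at crop (231,162). Centred would be about 247, so it is about 0.1 rad short. I'll nudge it 5 mm, then lift and check.

```bash
python3 -m inch '[{"fingers":8,"offset":[0,0,0],"roll":0},{"fingers":8,"offset":[0,0,0],"roll":0},{"fingers":8,"offset":[0,0,0],"roll":0},{"fingers":8,"offset":[0,0,0],"roll":0},{"fingers":8,"offset":[3,0,-1],"roll":0},{"fingers":8,"offset":[3,0,-1],"roll":0},{"fingers":8,"offset":[0,0,0],"roll":0},{"fingers":40,"offset":[0,0,0],"roll":0},{"fingers":40,"offset":[0,0,0],"roll":0},{"fingers":40,"offset":[0,0,0],"roll":0},{"fingers":40,"offset":[0,0,20],"roll":0},{"fingers":40,"offset":[0,0,30],"roll":0}]'
cat > dig.py <<'E'
from h import *
# centre of dark digit in window vs window centre, side view
c=arm.read_camera("side"); g=c["img"][266:280,273:292].min(2); print(g)
E
python3 dig.py
```

```text
time: 20.25
tcp_pos: [0.4507, 0.0827, 0.0903]
tool_rot: [3.141, -0.025, -0.011]
contact_force: [0.0, -0.3, -0.6]
gripper_width: 0.0397
finger_force: 0.0
[[ 65  60  65  64  67  70  71  94 109  99  82  83  82  81  75  70  66  68
   67]
 [ 83  83  80  83  81  80  80  86  92  81  75  76  76  75  73  66  69  63
   74]
 [ 83  75  76  77  76  74  71  80  89  94  96  93  84  85  78  78  81  78
   79]
 [ 84  72  68  86  95 110 115 116 121 122 120 120 120 115 116  97  80 125
  145]
 [148 121 111 119 123 125 126 128 124 115 112 111 103 118 125 119 130 154
  159]
 [161 141 125 128 165 139  81  84  78  73  73  72  62 183 174 115 116 146
  159]
 [163 149 193 217 184 108 105 191 219 220 219 219 153 174 217 163 124 151
  161]
 [164 154 191 223 225 155  94 164 174 163 165 160 106 152 222 176 126 153
  160]
 [165 161 185 223 234 171  72  99 123 162 178 175 173 211 230 193 147 158
  159]
 [163 164 187 222 233 225 216 219 221 228 231 229 230 232 234 214 167 155
  163]
 [163 160 167 216 233 233 235 236 236 237 226 218 220 217 215 202 179 172
  171]
 [156 155 157 193 212 211 209 206 188 183 171 164 160 144 136 126 119 116
  114]
 [156 149 143 137 136 126 119 116 100  95 100 102  94  90  83  81  73  78
   78]
 [106 101  96  89  83  80  73  77  74  74  73  72  77  75  76  75  76  75
   80]]
```

```bash
python3 -m inch '[{"fingers":50,"offset":[0,0,30],"roll":7},{"fingers":50,"offset":[0,0,35],"roll":7},{"fingers":50,"offset":[0,0,35],"roll":7},{"fingers":50,"offset":[0,0,35],"roll":7},{"fingers":50,"offset":[10,-10,15],"roll":7},{"fingers":50,"offset":[20,-10,0],"roll":7},{"fingers":50,"offset":[20,-10,0],"roll":7},{"fingers":50,"offset":[20,-10,0],"roll":7},{"fingers":50,"offset":[20,-12,0],"roll":7},{"fingers":50,"offset":[20,-12,0],"roll":7},{"fingers":50,"offset":[20,-12,0],"roll":7},{"fingers":50,"offset":[15,-10,0],"roll":7}]' && python3 -m inch '[{"fingers":50,"offset":[0,0,0],"roll":1},{"fingers":50,"offset":[0,0,0],"roll":0},{"fingers":50,"offset":[0,0,0],"roll":0}]'; python3 look.py
```

```text
time: 21.3
tcp_pos: [0.5994, -0.004, 0.2427]
tool_rot: [-2.345, -2.09, -0.0]
contact_force: [0.2, 0.4, 0.0]
gripper_width: 0.0498
finger_force: 0.0
time: 21.55
tcp_pos: [0.5977, -0.0029, 0.2433]
tool_rot: [-2.335, -2.101, -0.0]
contact_force: [0.1, 0.2, 0.4]
gripper_width: 0.0499
finger_force: 0.0
tcp [ 0.5976 -0.0028  0.2437] yawY -6.0 q6 0.04 21.6
```

```bash
python3 -m inch '[{"fingers":50,"offset":[4,-2,0],"roll":0},{"fingers":50,"offset":[0,0,-20],"roll":0},{"fingers":50,"offset":[0,0,-20],"roll":0},{"fingers":50,"offset":[0,0,-12],"roll":0},{"fingers":50,"offset":[0,0,0],"roll":0},{"fingers":50,"offset":[0,0,0],"roll":0}]'; python3 tip.py
```

```text
time: 22.1
tcp_pos: [0.6014, -0.0051, 0.1911]
tool_rot: [-2.333, -2.103, 0.001]
contact_force: [0.3, -0.1, 0.9]
gripper_width: 0.0502
finger_force: 0.0
tcp [ 0.6014 -0.0051  0.1911] w 0.0502 F [ 0.3 -0.1  0.9]
[(-0.02, 28), (-0.01, 18), (0.0, 7), (0.01, 12), (0.02, 120), (0.03, 57), (0.04, 52), (0.05, 99), (0.06, 62), (0.07, 62), (0.08, 103), (0.09, 192), (0.1, 143)]
```

```bash
python3 -m inch '[{"fingers":50,"offset":[0,0,-7],"roll":0},{"fingers":50,"offset":[0,0,0],"roll":0},{"fingers":12,"offset":[0,0,0],"roll":0},{"fingers":12,"offset":[0,0,0],"roll":0},{"fingers":12,"offset":[0,0,0],"roll":0},{"fingers":12,"offset":[0,0,0],"roll":0},{"fingers":12,"offset":[0,0,0],"roll":0},{"fingers":12,"offset":[0,0,12],"roll":0},{"fingers":12,"offset":[0,0,12],"roll":0},{"fingers":12,"offset":[0,0,0],"roll":0},{"fingers":12,"offset":[0,0,0],"roll":0}]' 90
```

```text
time: 23.07
tcp_pos: [0.6025, -0.0054, 0.21]
tool_rot: [2.332, 2.102, 0.003]
contact_force: [0.2, 0.2, -3.5]
gripper_width: 0.0205
finger_force: 88.5
```

```bash
python3 -m inch '[{"fingers":12,"offset":[-15,1.5,-3],"roll":0},{"fingers":12,"offset":[-15,1.5,0],"roll":0},{"fingers":12,"offset":[-15,1.5,0],"roll":0},{"fingers":12,"offset":[-15,1.5,0],"roll":0},{"fingers":12,"offset":[-15,1.5,0],"roll":0},{"fingers":12,"offset":[-15,1.5,0],"roll":0},{"fingers":12,"offset":[-12,1,0],"roll":0},{"fingers":12,"offset":[0,0,0],"roll":0},{"fingers":12,"offset":[0,0,0],"roll":0}]'
```

```text
time: 23.82
tcp_pos: [0.4999, 0.0047, 0.2055]
tool_rot: [2.333, 2.103, 0.001]
contact_force: [1.0, 0.2, -2.8]
gripper_width: 0.0203
finger_force: 89.0
```

```bash
python3 -m inch '[{"fingers":12,"offset":[-7,-10,0],"roll":-2},{"fingers":12,"offset":[-7,-25,0],"roll":-2},{"fingers":12,"offset":[-7,-30,0],"roll":-2},{"fingers":12,"offset":[-7,-30,0],"roll":0},{"fingers":12,"offset":[-7,-30,0],"roll":0},{"fingers":12,"offset":[-7,-30,0],"roll":0},{"fingers":12,"offset":[-3,-30,0],"roll":0},{"fingers":12,"offset":[0,-30,0],"roll":0},{"fingers":12,"offset":[0,-20,0],"roll":0},{"fingers":12,"offset":[0,-6,-20],"roll":0},{"fingers":12,"offset":[0,0,-20],"roll":0},{"fingers":12,"offset":[0,0,0],"roll":0}]'; python3 look.py
```

```text
time: 24.82
tcp_pos: [0.453, -0.2368, 0.1602]
tool_rot: [-2.437, -1.97, 0.005]
contact_force: [0.2, 1.0, -3.6]
gripper_width: 0.0203
finger_force: 88.8
tcp [ 0.4535 -0.2365  0.1624] yawY -12.0 q6 -0.34 24.8667
```

```bash
python3 -m inch '[{"fingers":12,"offset":[0,0,-20],"roll":0},{"fingers":12,"offset":[0,0,-15],"roll":0},{"fingers":12,"offset":[0,0,-10],"roll":0},{"fingers":12,"offset":[0,0,-8],"roll":0},{"fingers":12,"offset":[0,0,-5],"roll":0},{"fingers":12,"offset":[0,0,-3],"roll":0},{"fingers":12,"offset":[0,0,0],"roll":0},{"fingers":12,"offset":[0,0,0],"roll":0}]'
```

```text
time: 25.53
tcp_pos: [0.4552, -0.2365, 0.1052]
tool_rot: [2.439, 1.978, 0.001]
contact_force: [0.0, -0.3, -2.7]
gripper_width: 0.0206
finger_force: 89.1
```

```bash
python3 -m inch '[{"fingers":12,"offset":[0,0,-3],"roll":0},{"fingers":12,"offset":[0,0,-3],"roll":0},{"fingers":12,"offset":[0,0,0],"roll":0},{"fingers":12,"offset":[0,0,0],"roll":0}]'
```

```text
time: 25.87
tcp_pos: [0.4551, -0.2365, 0.0988]
tool_rot: [2.44, 1.978, 0.0]
contact_force: [0.2, 0.3, 0.5]
gripper_width: 0.0203
finger_force: 89.4
```

```bash
python3 -m inch '[{"fingers":85,"offset":[0,0,0],"roll":0},{"fingers":85,"offset":[0,0,0],"roll":0},{"fingers":85,"offset":[0,0,0],"roll":0},{"fingers":85,"offset":[0,0,0],"roll":0},{"fingers":85,"offset":[10,-2,1],"roll":0},{"fingers":85,"offset":[10,-2,0],"roll":0},{"fingers":85,"offset":[10,-2,0],"roll":0},{"fingers":85,"offset":[10,-2,0],"roll":0},{"fingers":85,"offset":[10,-2,0],"roll":0},{"fingers":85,"offset":[10,-2,0],"roll":0},{"fingers":85,"offset":[0,0,0],"roll":0},{"fingers":85,"offset":[0,0,0],"roll":0}]'; python3 -m inch '[{"fingers":85,"offset":[0,0,40],"roll":0},{"fingers":85,"offset":[0,0,40],"roll":0},{"fingers":85,"offset":[0,0,20],"roll":0},{"fingers":85,"offset":[0,10,0],"roll":0},{"fingers":85,"offset":[0,30,0],"roll":0},{"fingers":85,"offset":[0,38,0],"roll":0},{"fingers":85,"offset":[0,38,0],"roll":0},{"fingers":85,"offset":[0,38,0],"roll":0},{"fingers":85,"offset":[0,38,0],"roll":0}]'
python3 - <<'E'
from h import *
a=arm.read_camera("top")["img"][170:350,190:510];b=arm.read_camera("side")["img"][300:480,200:440]
o=np.vstack([cv2.resize(a,(533,300)),cv2.resize(b,(400,300))[:, :].copy() if 0 else np.pad(cv2.resize(b,(400,300)),((0,0),(0,133),(0,0)))])
cv2.imwrite("pics/p1.png",o[...,::-1])
E
```

```text
time: 26.87
tcp_pos: [0.5149, -0.2483, 0.0991]
tool_rot: [-2.44, -1.978, 0.001]
contact_force: [-0.6, -1.1, 0.4]
gripper_width: 0.085
finger_force: 0.0
time: 27.62
tcp_pos: [0.5138, -0.0548, 0.199]
tool_rot: [-2.441, -1.977, 0.001]
contact_force: [0.6, 0.2, 1.0]
gripper_width: 0.0853
finger_force: 0.0
```

View pics/p1.png

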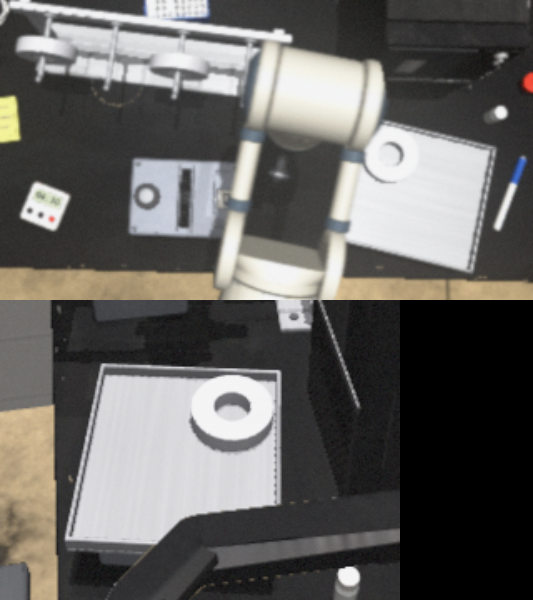

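The picture shows ring 1 flat in the pan's rear left corner, at (232,410) in the side half. The timer is flat on the worktop at (45,205) in the top half. Next is the ring at (621,92).

```bash
python3 -m inch '[{"fingers":50,"offset":[0,10,22],"roll":2},{"fingers":50,"offset":[0,20,22],"roll":2},{"fingers":50,"offset":[10,25,0],"roll":2},{"fingers":50,"offset":[20,25,0],"roll":0},{"fingers":50,"offset":[25,25,0],"roll":0},{"fingers":50,"offset":[25,25,0],"roll":0},{"fingers":50,"offset":[25,18,0],"roll":0},{"fingers":50,"offset":[3,0,0],"roll":0},{"fingers":50,"offset":[0,0,0],"roll":0},{"fingers":50,"offset":[0,0,0],"roll":0}]'; python3 look.py
```

```text
time: 28.55
tcp_pos: [0.6225, 0.0907, 0.2428]
tool_rot: [-2.334, -2.102, 0.002]
contact_force: [-0.5, 0.4, -0.0]
gripper_width: 0.0501
finger_force: 0.0
tcp [0.6224 0.0905 0.2437] yawY -6.0 q6 0.2 28.6
```

```bash
python3 -m inch '[{"fingers":50,"offset":[0,2,0],"roll":0},{"fingers":50,"offset":[0,0,-20],"roll":0},{"fingers":50,"offset":[0,0,-20],"roll":0},{"fingers":50,"offset":[0,0,-13],"roll":0},{"fingers":50,"offset":[0,0,-7],"roll":0},{"fingers":50,"offset":[0,0,0],"roll":0},{"fingers":50,"offset":[0,0,0],"roll":0}]' && python3 -m inch '[{"fingers":12,"offset":[0,0,0],"roll":0},{"fingers":12,"offset":[0,0,0],"roll":0},{"fingers":12,"offset":[0,0,0],"roll":0},{"fingers":12,"offset":[0,0,0],"roll":0},{"fingers":12,"offset":[0,0,0],"roll":0},{"fingers":12,"offset":[0,0,12],"roll":0},{"fingers":12,"offset":[0,0,12],"roll":0},{"fingers":12,"offset":[0,0,0],"roll":0},{"fingers":12,"offset":[0,0,0],"roll":0}]' 90
```

```text
time: 29.18
tcp_pos: [0.6227, 0.0932, 0.1845]
tool_rot: [2.334, 2.102, 0.001]
contact_force: [-0.6, 0.1, 0.6]
gripper_width: 0.05
finger_force: 0.0
time: 29.93
tcp_pos: [0.6235, 0.0937, 0.2087]
tool_rot: [2.333, 2.103, 0.002]
contact_force: [0.4, -0.3, -3.1]
gripper_width: 0.0203
finger_force: 88.4
```

```bash
python3 -m inch '[{"fingers":12,"offset":[-15,1.5,-3],"roll":0},{"fingers":12,"offset":[-15,1.5,0],"roll":0},{"fingers":12,"offset":[-15,1.5,0],"roll":0},{"fingers":12,"offset":[-15,1.5,0],"roll":0},{"fingers":12,"offset":[-15,1.5,0],"roll":0},{"fingers":12,"offset":[-15,1.5,0],"roll":0},{"fingers":12,"offset":[-15,1,0],"roll":0},{"fingers":12,"offset":[-10,0,0],"roll":-2},{"fingers":12,"offset":[-12,-15,0],"roll":-2},{"fingers":12,"offset":[-12,-25,0],"roll":-2},{"fingers":12,"offset":[-10,-32,0],"roll":0},{"fingers":12,"offset":[-10,-32,0],"roll":0}]' && python3 -m inch '[{"fingers":12,"offset":[-5,-32,0],"roll":0},{"fingers":12,"offset":[-5,-32,0],"roll":0},{"fingers":12,"offset":[-5,-32,0],"roll":0},{"fingers":12,"offset":[-5,-32,0],"roll":0},{"fingers":12,"offset":[-5,-32,0],"roll":0},{"fingers":12,"offset":[-2,-32,0],"roll":0},{"fingers":12,"offset":[0,-32,0],"roll":0},{"fingers":12,"offset":[0,-32,0],"roll":0},{"fingers":12,"offset":[0,-32,0],"roll":0},{"fingers":12,"offset":[0,-20,0],"roll":0},{"fingers":12,"offset":[0,0,0],"roll":0},{"fingers":12,"offset":[0,0,0],"roll":0}]'; python3 look.py
```

```text
time: 30.93
tcp_pos: [0.463, -0.0009, 0.2038]
tool_rot: [-2.438, -1.98, 0.001]
contact_force: [0.4, -0.9, -2.7]
gripper_width: 0.0201
finger_force: 88.8
time: 31.93
tcp_pos: [0.4364, -0.3089, 0.2032]
tool_rot: [-2.44, -1.975, 0.0]
contact_force: [-0.2, 0.4, -3.4]
gripper_width: 0.0203
finger_force: 88.9
tcp [ 0.4367 -0.3081  0.2036] yawY -12.0 q6 -0.47 31.9833
```

```bash
python3 -m inch '[{"fingers":12,"offset":[-3,-20,0],"roll":0},{"fingers":12,"offset":[0,-10,-20],"roll":0},{"fingers":12,"offset":[0,0,-25],"roll":0},{"fingers":12,"offset":[0,0,-25],"roll":0},{"fingers":12,"offset":[0,0,-15],"roll":0},{"fingers":12,"offset":[0,0,-10],"roll":0},{"fingers":12,"offset":[0,0,-5],"roll":0},{"fingers":12,"offset":[0,0,0],"roll":0},{"fingers":12,"offset":[0,0,0],"roll":0}]'
```

```text
time: 32.73
tcp_pos: [0.4345, -0.3382, 0.1056]
tool_rot: [2.438, 1.978, 0.001]
contact_force: [1.0, -2.0, -2.2]
gripper_width: 0.0203
finger_force: 88.9
```

```bash
python3 -m inch '[{"fingers":12,"offset":[0,0,-5],"roll":0},{"fingers":12,"offset":[0,0,-4],"roll":0},{"fingers":12,"offset":[0,0,-3],"roll":0},{"fingers":12,"offset":[0,0,-2],"roll":0},{"fingers":12,"offset":[0,0,0],"roll":0},{"fingers":12,"offset":[0,0,0],"roll":0}]'
```

```text
time: 33.23
tcp_pos: [0.434, -0.3385, 0.0908]
tool_rot: [2.44, 1.978, 0.0]
contact_force: [0.2, 0.1, 0.2]
gripper_width: 0.0203
finger_force: 89.3
```

```bash
python3 -m inch '[{"fingers":85,"offset":[0,0,0],"roll":0},{"fingers":85,"offset":[0,0,0],"roll":0},{"fingers":85,"offset":[0,0,0],"roll":0},{"fingers":85,"offset":[0,0,0],"roll":0},{"fingers":85,"offset":[10,-2,1],"roll":0},{"fingers":85,"offset":[10,-2,0],"roll":0},{"fingers":85,"offset":[10,-2,0],"roll":0},{"fingers":85,"offset":[10,-2,0],"roll":0},{"fingers":85,"offset":[10,-2,0],"roll":0},{"fingers":85,"offset":[10,-2,0],"roll":0},{"fingers":85,"offset":[0,0,0],"roll":0},{"fingers":85,"offset":[0,0,0],"roll":0}]'; python3 -m inch '[{"fingers":85,"offset":[0,0,40],"roll":0},{"fingers":85,"offset":[0,0,40],"roll":0},{"fingers":85,"offset":[0,0,40],"roll":0},{"fingers":85,"offset":[0,10,35],"roll":0},{"fingers":85,"offset":[0,30,5],"roll":0},{"fingers":85,"offset":[0,38,0],"roll":0},{"fingers":85,"offset":[0,38,0],"roll":0},{"fingers":85,"offset":[0,38,0],"roll":0},{"fingers":85,"offset":[0,38,0],"roll":0},{"fingers":85,"offset":[0,38,0],"roll":0},{"fingers":85,"offset":[0,38,0],"roll":0},{"fingers":85,"offset":[0,38,0],"roll":0}]'
python3 - <<'E'
from h import *
c=arm.read_camera("side");P=cloud(c);Q=P.reshape(-1,3);g=c["img"].min(2).reshape(-1)
Q=Q[(np.abs(Q[:,0]-.46)<.13)&(np.abs(Q[:,1]+.29)<.14)&(Q[:,2]>.03)&(Q[:,2]<.3)]
print(np.histogram(Q[:,2],bins=np.arange(.04,.22,.01)))
R=Q[(Q[:,2]>.075)&(Q[:,2]<.092)]; d=R[:,:2]-[.452,-.289]; a=np.radians(-12.1)
l=np.c_[d@[np.cos(a),np.sin(a)],d@[-np.sin(a),np.cos(a)]]; l=l[(abs(l[:,0])<.095)&(abs(l[:,1])<.105)]
h,_,_=np.histogram2d(l[:,0],l[:,1],bins=[np.arange(-.1,.101,.02),np.arange(-.11,.111,.02)]);print(h.astype(int))
E
```

```text
time: 34.23
tcp_pos: [0.4942, -0.3502, 0.091]
tool_rot: [-2.439, -1.979, 0.0]
contact_force: [0.1, -0.0, -0.2]
gripper_width: 0.0853
finger_force: 0.0
time: 35.23
tcp_pos: [0.4931, -0.0428, 0.2516]
tool_rot: [2.441, 1.978, 0.0]
contact_force: [1.8, 0.4, -0.7]
gripper_width: 0.0849
finger_force: 0.0
(array([   0,  810, 6642, 1448, 2332,    0,    0,    0,    0,    0,    0,
          0,    0,    0,    0,    0,    0]), array([0.04, 0.05, 0.06, 0.07, 0.08, 0.09, 0.1 , 0.11, 0.12, 0.13, 0.14,
       0.15, 0.16, 0.17, 0.18, 0.19, 0.2 , 0.21]))
[[  0   0   0   0   0   0   0   0   0   0   0]
 [  0   0   0   0   0   0   0   0   0   0   0]
 [  0   0   0   0   0   0   0   0   0   0   0]
 [  0   0   0   0   0   0   0   0   0   0   0]
 [  0   0   0   0   0   0   0   0   0   0   0]
 [  0  24  84  66   8   0  30  71  66  28   0]
 [  0  33  88 113  93   1 120  72  69  90  11]
 [  0   4   0  51 117  43 110  20   2 106  28]
 [  0   0  58 102  94   6 118  79  74  90   7]
 [  0   0  69  80  19   0  21  63  63  19   0]]
```

Both rings lie flat in the rear row. Now the third ring.

```bash
python3 -m inch '[{"fingers":50,"offset":[0,20,0],"roll":2},{"fingers":50,"offset":[5,32,0],"roll":2},{"fingers":50,"offset":[5,35,0],"roll":2},{"fingers":50,"offset":[5,35,0],"roll":0},{"fingers":50,"offset":[5,35,0],"roll":0},{"fingers":50,"offset":[15,35,0],"roll":0},{"fingers":50,"offset":[20,35,0],"roll":0},{"fingers":50,"offset":[20,35,0],"roll":0},{"fingers":50,"offset":[20,30,0],"roll":0},{"fingers":50,"offset":[20,25,0],"roll":0},{"fingers":50,"offset":[20,15,0],"roll":0},{"fingers":50,"offset":[12,0,0],"roll":0}]' && python3 -m inch '[{"fingers":50,"offset":[0,0,0],"roll":0},{"fingers":50,"offset":[0,0,0],"roll":0}]'; python3 look.py
```

```text
time: 36.28
tcp_pos: [0.6415, 0.2905, 0.2494]
tool_rot: [-2.329, -2.107, 0.003]
contact_force: [-1.2, -0.3, -0.4]
gripper_width: 0.0497
finger_force: 0.0
time: 36.45
tcp_pos: [0.641, 0.2871, 0.2504]
tool_rot: [-2.334, -2.103, 0.003]
contact_force: [-0.5, 0.4, -0.2]
gripper_width: 0.05
finger_force: 0.0
tcp [0.6407 0.2869 0.2513] yawY -6.0 q6 0.48 36.5
```

```bash
python3 -m inch '[{"fingers":50,"offset":[0,4,0],"roll":0},{"fingers":50,"offset":[0,0,-25],"roll":0},{"fingers":50,"offset":[0,0,-20],"roll":0},{"fingers":50,"offset":[0,0,-15],"roll":0},{"fingers":50,"offset":[0,0,-7],"roll":0},{"fingers":50,"offset":[0,0,0],"roll":0},{"fingers":50,"offset":[0,0,0],"roll":0}]' && python3 -m inch '[{"fingers":12,"offset":[0,0,0],"roll":0},{"fingers":12,"offset":[0,0,0],"roll":0},{"fingers":12,"offset":[0,0,0],"roll":0},{"fingers":12,"offset":[0,0,0],"roll":0},{"fingers":12,"offset":[0,0,0],"roll":0},{"fingers":12,"offset":[0,0,12],"roll":0},{"fingers":12,"offset":[0,0,12],"roll":0},{"fingers":12,"offset":[0,0,0],"roll":0},{"fingers":12,"offset":[0,0,0],"roll":0}]' 90
```

```text
time: 37.08
tcp_pos: [0.6406, 0.2914, 0.1855]
tool_rot: [2.333, 2.103, 0.001]
contact_force: [-0.1, -0.6, -0.4]
gripper_width: 0.0497
finger_force: 0.0
time: 37.83
tcp_pos: [0.6412, 0.2917, 0.2086]
tool_rot: [2.333, 2.103, 0.001]
contact_force: [0.0, -1.0, -3.0]
gripper_width: 0.0207
finger_force: 88.4
```

```bash
python3 -m inch '[{"fingers":12,"offset":[-15,1.5,-3],"roll":0},{"fingers":12,"offset":[-15,1.5,0],"roll":0},{"fingers":12,"offset":[-15,1.5,0],"roll":0},{"fingers":12,"offset":[-15,1.5,0],"roll":0},{"fingers":12,"offset":[-15,1.5,0],"roll":0},{"fingers":12,"offset":[-15,1.5,0],"roll":0},{"fingers":12,"offset":[-15,1,0],"roll":0},{"fingers":12,"offset":[-15,0,0],"roll":-2},{"fingers":12,"offset":[-12,-15,0],"roll":-2},{"fingers":12,"offset":[-12,-25,0],"roll":-2},{"fingers":12,"offset":[-10,-32,0],"roll":0},{"fingers":12,"offset":[-10,-32,0],"roll":0}]' && python3 -m inch '[{"fingers":12,"offset":[-5,-32,0],"roll":0},{"fingers":12,"offset":[-5,-32,0],"roll":0},{"fingers":12,"offset":[-5,-32,0],"roll":0},{"fingers":12,"offset":[-5,-32,0],"roll":0},{"fingers":12,"offset":[-5,-32,0],"roll":0},{"fingers":12,"offset":[-5,-32,0],"roll":0},{"fingers":12,"offset":[-5,-32,0],"roll":0},{"fingers":12,"offset":[-5,-32,0],"roll":0},{"fingers":12,"offset":[-5,-32,0],"roll":0},{"fingers":12,"offset":[-5,-32,0],"roll":0},{"fingers":12,"offset":[-5,-32,0],"roll":0},{"fingers":12,"offset":[-5,-20,0],"roll":0}]'; python3 look.py
```

```text
time: 38.83
tcp_pos: [0.4756, 0.1969, 0.2036]
tool_rot: [-2.438, -1.98, 0.003]
contact_force: [-0.2, -1.0, -2.7]
gripper_width: 0.0201
finger_force: 88.7
time: 39.83
tcp_pos: [0.4158, -0.1769, 0.2038]
tool_rot: [-2.441, -1.975, 0.002]
contact_force: [0.1, 0.7, -3.1]
gripper_width: 0.0201
finger_force: 88.8
tcp [ 0.4151 -0.1792  0.2037] yawY -12.2 q6 -0.27 39.8833
```

```bash
python3 -m inch '[{"fingers":12,"offset":[-11,-30,0],"roll":0},{"fingers":12,"offset":[-11,-30,0],"roll":0},{"fingers":12,"offset":[-10,-24,0],"roll":0},{"fingers":12,"offset":[0,0,-20],"roll":0},{"fingers":12,"offset":[0,0,-25],"roll":0},{"fingers":12,"offset":[0,0,-25],"roll":0},{"fingers":12,"offset":[0,0,-15],"roll":0},{"fingers":12,"offset":[0,0,-10],"roll":0},{"fingers":12,"offset":[0,0,-5],"roll":0},{"fingers":12,"offset":[0,0,0],"roll":0},{"fingers":12,"offset":[0,0,0],"roll":0}]'
```

```text
time: 40.8
tcp_pos: [0.3852, -0.2584, 0.1061]
tool_rot: [2.44, 1.978, 0.0]
contact_force: [-0.0, -1.0, -1.9]
gripper_width: 0.0201
finger_force: 88.7
```

```bash
python3 -m inch '[{"fingers":12,"offset":[-3,-8,0],"roll":0},{"fingers":12,"offset":[0,-8,0],"roll":0},{"fingers":12,"offset":[0,0,-6],"roll":0},{"fingers":12,"offset":[0,0,-6],"roll":0},{"fingers":12,"offset":[0,0,-4],"roll":0},{"fingers":12,"offset":[0,0,-4],"roll":0},{"fingers":12,"offset":[0,0,-2],"roll":0},{"fingers":12,"offset":[0,0,0],"roll":0},{"fingers":12,"offset":[0,0,0],"roll":0}]'
```

```text
time: 41.55
tcp_pos: [0.3819, -0.2744, 0.0837]
tool_rot: [2.44, 1.978, -0.0]
contact_force: [-0.7, -0.7, 0.9]
gripper_width: 0.0203
finger_force: 89.1
```

```bash
python3 -m inch '[{"fingers":85,"offset":[0,0,0],"roll":0},{"fingers":85,"offset":[0,0,0],"roll":0},{"fingers":85,"offset":[0,0,0],"roll":0},{"fingers":85,"offset":[0,0,0],"roll":0},{"fingers":85,"offset":[10,-2,1],"roll":0},{"fingers":85,"offset":[10,-2,0],"roll":0},{"fingers":85,"offset":[10,-2,0],"roll":0},{"fingers":85,"offset":[10,-2,0],"roll":0},{"fingers":85,"offset":[10,-2,0],"roll":0},{"fingers":85,"offset":[10,-2,0],"roll":0},{"fingers":85,"offset":[0,0,0],"roll":0},{"fingers":85,"offset":[0,0,0],"roll":0}]'; python3 -m inch '[{"fingers":85,"offset":[0,0,40],"roll":0},{"fingers":85,"offset":[0,0,40],"roll":0},{"fingers":85,"offset":[0,0,30],"roll":0},{"fingers":85,"offset":[0,10,0],"roll":0},{"fingers":40,"offset":[0,30,0],"roll":-7},{"fingers":40,"offset":[0,38,0],"roll":-7},{"fingers":40,"offset":[0,38,0],"roll":-7},{"fingers":40,"offset":[0,38,0],"roll":-7},{"fingers":40,"offset":[0,38,0],"roll":-7},{"fingers":40,"offset":[0,38,0],"roll":-7},{"fingers":40,"offset":[0,38,0],"roll":-7},{"fingers":40,"offset":[0,38,0],"roll":-7}]'
python3 - <<'E'
from h import *
b=arm.read_camera("side")["img"]
cv2.imwrite("pics/p2.png",np.hstack([cv2.resize(b[320:480,200:400],(500,400)),cv2.resize(b[225:320,240:310],(295,400))])[...,::-1])
E
python3 look.py
```

```text
time: 42.55
tcp_pos: [0.4419, -0.2862, 0.0842]
tool_rot: [-2.439, -1.979, 0.0]
contact_force: [-0.1, -0.5, 0.3]
gripper_width: 0.0849
finger_force: 0.0
time: 43.55
tcp_pos: [0.4418, -0.0, 0.1946]
tool_rot: [3.063, 0.697, 0.001]
contact_force: [1.3, 0.5, -0.8]
gripper_width: 0.0397
finger_force: 0.0
tcp [0.442  0.0024 0.1948] yawY -64.0 q6 1.04 43.65
```

View pics/p2.png

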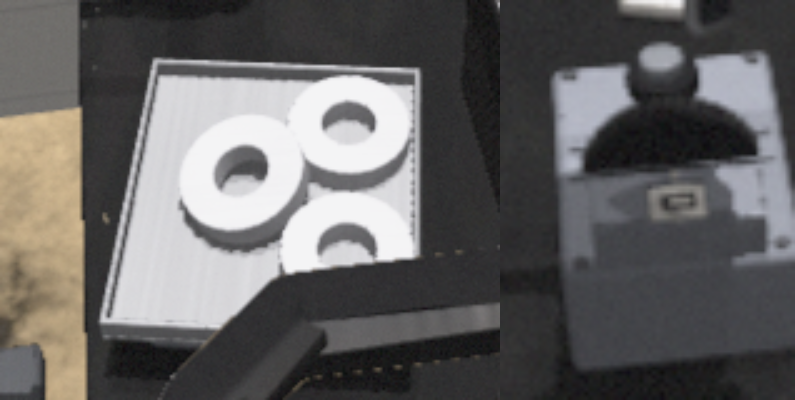

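All three rings are on the pan, at (245,175), (348,125) and (345,240) in the left panel. The window still shows 0 at (680,202). Next I'll roll the wheel to 3.

```bash
python3 -m inch '[{"fingers":40,"offset":[3,25,0],"roll":-7},{"fingers":40,"offset":[4,25,0],"roll":-7},{"fingers":40,"offset":[3,20,-20],"roll":-7},{"fingers":40,"offset":[3,10,-25],"roll":-6},{"fingers":40,"offset":[0,0,-25],"roll":0},{"fingers":40,"offset":[0,0,-25],"roll":0},{"fingers":40,"offset":[0,0,0],"roll":0},{"fingers":40,"offset":[0,0,0],"roll":0}]'; python3 look.py
```

```text
time: 44.32
tcp_pos: [0.4546, 0.0777, 0.0985]
tool_rot: [3.141, -0.028, -0.005]
contact_force: [1.5, -0.1, 2.0]
gripper_width: 0.0403
finger_force: 0.0
tcp [0.4558 0.0779 0.1004] yawY -91.0 q6 1.68 44.3667
```

```bash
python3 -m inch '[{"fingers":40,"offset":[0,5,0],"roll":0},{"fingers":40,"offset":[0,0,-20],"roll":0},{"fingers":40,"offset":[0,0,-20],"roll":0},{"fingers":40,"offset":[0,0,-15],"roll":0},{"fingers":40,"offset":[0,0,-6],"roll":0},{"fingers":40,"offset":[0,0,0],"roll":0},{"fingers":40,"offset":[0,0,0],"roll":0},{"fingers":8,"offset":[0,0,0],"roll":0},{"fingers":8,"offset":[0,0,0],"roll":0},{"fingers":8,"offset":[0,0,0],"roll":0},{"fingers":8,"offset":[0,0,0],"roll":0}]' 30 && python3 -m inch '[{"fingers":8,"offset":[-3,0,1],"roll":0},{"fingers":8,"offset":[-3,0,1],"roll":0},{"fingers":8,"offset":[-3,0,1],"roll":0},{"fingers":8,"offset":[-3,0,1],"roll":0},{"fingers":8,"offset":[-3,0,0],"roll":0},{"fingers":8,"offset":[-4,0,0],"roll":0},{"fingers":8,"offset":[-4,0,0],"roll":0},{"fingers":8,"offset":[-3,0,-1],"roll":0},{"fingers":8,"offset":[-3,0,-1],"roll":0},{"fingers":8,"offset":[-3,0,-1],"roll":0},{"fingers":8,"offset":[-3,0,-1],"roll":0},{"fingers":8,"offset":[-3,0,0],"roll":0}]'
```

```text
time: 45.28
tcp_pos: [0.4569, 0.0819, 0.0404]
tool_rot: [3.138, -0.03, 0.005]
contact_force: [-0.1, -6.9, 3.8]
gripper_width: 0.0151
finger_force: 34.8
time: 46.28
tcp_pos: [0.4229, 0.0824, 0.0433]
tool_rot: [3.14, -0.03, 0.022]
contact_force: [9.8, -4.6, 3.4]
gripper_width: 0.0149
finger_force: 36.4
```

```bash
python3 -m inch '[{"fingers":40,"offset":[0,0,0],"roll":0},{"fingers":40,"offset":[0,0,0],"roll":0},{"fingers":40,"offset":[9,0,1],"roll":0},{"fingers":40,"offset":[9,0,0],"roll":0},{"fingers":40,"offset":[9,0,-1],"roll":0},{"fingers":40,"offset":[9,0,-2],"roll":0},{"fingers":40,"offset":[0,0,0],"roll":0},{"fingers":40,"offset":[0,0,0],"roll":0},{"fingers":8,"offset":[0,0,0],"roll":0},{"fingers":8,"offset":[0,0,0],"roll":0},{"fingers":8,"offset":[0,0,0],"roll":0},{"fingers":8,"offset":[0,0,0],"roll":0}]' 30 && python3 -m inch '[{"fingers":8,"offset":[-3,0,1],"roll":0},{"fingers":8,"offset":[-3,0,1],"roll":0},{"fingers":8,"offset":[-3,0,1],"roll":0},{"fingers":8,"offset":[-3,0,1],"roll":0},{"fingers":8,"offset":[-3,0,0],"roll":0},{"fingers":8,"offset":[-4,0,0],"roll":0},{"fingers":8,"offset":[-4,0,0],"roll":0},{"fingers":8,"offset":[-3,0,-1],"roll":0},{"fingers":8,"offset":[-3,0,-1],"roll":0},{"fingers":8,"offset":[-3,0,-1],"roll":0},{"fingers":8,"offset":[-3,0,-1],"roll":0},{"fingers":8,"offset":[-3,0,0],"roll":0}]'; python3 win.py w4.png
```

```text
time: 47.28
tcp_pos: [0.4533, 0.0819, 0.0366]
tool_rot: [3.138, -0.029, -0.0]
contact_force: [0.3, -7.9, 0.5]
gripper_width: 0.0158
finger_force: 33.3
time: 48.28
tcp_pos: [0.4192, 0.0825, 0.0389]
tool_rot: [3.14, -0.029, 0.016]
contact_force: [11.1, -5.1, -1.7]
gripper_width: 0.0155
finger_force: 32.4
```

View pics/w4.png

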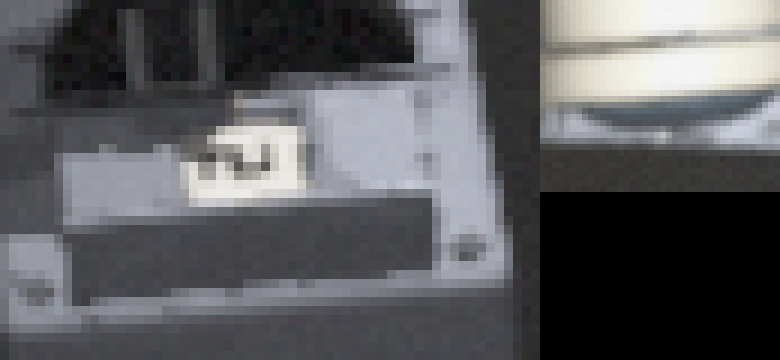

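The window shows a 2 shifted slightly toward -x, at crop (233,160), so the angle is about 1.3. One more swing of about 0.55 rad is needed.

```bash
python3 -m inch '[{"fingers":40,"offset":[0,0,0],"roll":0},{"fingers":40,"offset":[0,0,0],"roll":0},{"fingers":40,"offset":[9,0,2],"roll":0},{"fingers":40,"offset":[9,0,1],"roll":0},{"fingers":40,"offset":[9,0,0],"roll":0},{"fingers":40,"offset":[9,0,-2],"roll":0},{"fingers":40,"offset":[0,0,0],"roll":0},{"fingers":40,"offset":[0,0,0],"roll":0},{"fingers":8,"offset":[0,0,0],"roll":0},{"fingers":8,"offset":[0,0,0],"roll":0},{"fingers":8,"offset":[0,0,0],"roll":0},{"fingers":8,"offset":[0,0,0],"roll":0}]' 30 && python3 -m inch '[{"fingers":8,"offset":[-3,0,1],"roll":0},{"fingers":8,"offset":[-3,0,1],"roll":0},{"fingers":8,"offset":[-3,0,1],"roll":0},{"fingers":8,"offset":[-3,0,1],"roll":0},{"fingers":8,"offset":[-3,0,0],"roll":0},{"fingers":8,"offset":[-4,0,0],"roll":0},{"fingers":8,"offset":[-4,0,0],"roll":0},{"fingers":8,"offset":[-3,0,-1],"roll":0},{"fingers":8,"offset":[-3,0,-1],"roll":0},{"fingers":8,"offset":[-3,0,-1],"roll":0},{"fingers":8,"offset":[0,0,0],"roll":0}]'; python3 -m inch '[{"fingers":40,"offset":[0,0,0],"roll":0},{"fingers":40,"offset":[0,0,0],"roll":0},{"fingers":40,"offset":[0,0,0],"roll":0}]'; python3 win.py w5.png; python3 dig.py
```

```text
time: 49.38
tcp_pos: [0.4512, 0.082, 0.0375]
tool_rot: [3.138, -0.029, -0.001]
contact_force: [-0.6, -7.3, 1.5]
gripper_width: 0.0155
finger_force: 33.3
time: 50.3
tcp_pos: [0.4223, 0.0824, 0.0406]
tool_rot: [3.14, -0.029, 0.013]
contact_force: [6.1, -5.3, 3.2]
gripper_width: 0.0156
finger_force: 31.9
time: 50.55
tcp_pos: [0.4192, 0.0837, 0.0383]
tool_rot: [-3.141, 0.028, 0.001]
contact_force: [-0.6, 0.0, -0.3]
gripper_width: 0.0401
finger_force: 0.0
[[ 29  32  36  43  53  65  66  80  92  80 121 140 134 137 126 129 146 157
  171]
 [ 60  60  66  66  63  67  72  77  81  71  93 105 104  98  88 119 143 153
  158]
 [ 65  65  67  65  65  68  71  77  78 113 139 141 142 120 103 122 147 157
  154]
 [ 66  63  62  74  77  85 161 191 192 196 215 220 218 215 212 168 142 150
  154]
 [ 67  64  84  94  95  95 183 216 216 223 229 219 206 220 226 176 136 153
  154]
 [ 77  73  90  99  92 114 206 227 182 181 224 196 135 203 225 174 104 139
  153]
 [141 128 117 116  94  93 203 230 167 159 220 189 104 197 228 172 118 148
  154]
 [154 149 132 183 180 108 148 181 123 112 140 115  67 194 227 169 126 150
  152]
 [155 152 167 213 204 127  80 101 112 152 168 161 193 223 227 185 139 148
  154]
 [157 153 176 214 222 213 211 210 218 221 223 223 227 228 228 205 157 149
  156]
 [156 153 158 207 228 227 228 229 231 230 219 211 211 208 206 192 168 163
  163]
 [144 148 148 183 203 200 199 196 180 174 165 156 149 137 129 121 115 110
  109]
 [148 143 134 131 131 122 111 108  96  90  95  96  89  83  79  76  71  72
   73]
 [101  96  93  86  82  77  72  68  70  73  69  73  72  72  75  73  71  69
   77]]
```

View pics/w5.png

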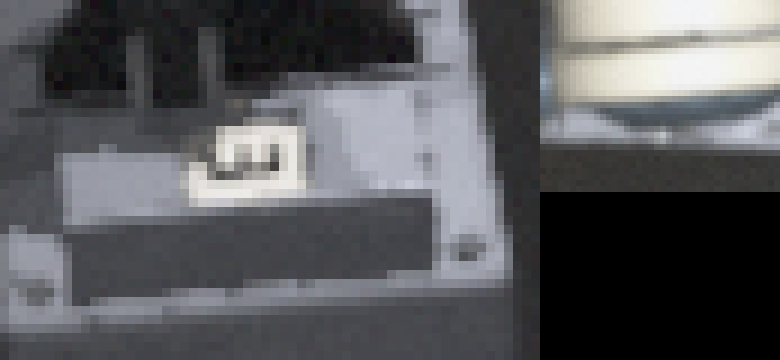

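The window shows a 3 centred at crop (245,158), the same column as the centred 0. I'll lift, shut the fingers and go above the button.

```bash
python3 -m inch '[{"fingers":40,"offset":[0,0,20],"roll":0},{"fingers":40,"offset":[0,0,30],"roll":0},{"fingers":0,"offset":[0,0,20],"roll":0},{"fingers":0,"offset":[8,20,0],"roll":0},{"fingers":0,"offset":[7,20,0],"roll":0},{"fingers":0,"offset":[0,20,0],"roll":0},{"fingers":0,"offset":[0,0,0],"roll":0},{"fingers":0,"offset":[0,0,0],"roll":0},{"fingers":0,"offset":[0,0,0],"roll":0}]'; python3 dig.py | sed -n 9,18p
```

```text
time: 51.45
tcp_pos: [0.4345, 0.1432, 0.1082]
tool_rot: [3.141, -0.028, -0.001]
contact_force: [0.6, 0.3, -0.7]
gripper_width: 0.0001
finger_force: 0.0
 [154 144 184 213 218 226 232 232 231 232 233 221 210 222 227 184 159 178
  182]
 [178 154 203 228 218 191 216 231 196 186 234 217 146 216 239 192 125 162
  184]
 [183 161 207 227 182 115 222 242 187 178 238 220 119 220 242 196 133 170
  182]
 [182 176 214 235 217 132 174 209 144 127 164 134  75 223 243 200 143 170
  179]
 [181 180 207 237 230 148  91 112 117 171 194 192 221 240 243 215 159 174
  182]
```

```bash
python3 -m inch '[{"fingers":0,"offset":[0,0,-20],"roll":0},{"fingers":0,"offset":[0,0,-15],"roll":0},{"fingers":0,"offset":[0,0,-8],"roll":0},{"fingers":0,"offset":[0,0,0],"roll":0},{"fingers":0,"offset":[0,0,0],"roll":0}]'; python3 -m inch '[{"fingers":0,"offset":[0,0,-4],"roll":0},{"fingers":0,"offset":[0,0,-4],"roll":0},{"fingers":0,"offset":[0,0,0],"roll":0},{"fingers":0,"offset":[0,0,0],"roll":0}]'
```

```text
time: 51.92
tcp_pos: [0.4346, 0.1431, 0.0655]
tool_rot: [3.141, -0.029, -0.001]
contact_force: [-0.4, 0.8, 0.2]
gripper_width: 0.0001
finger_force: 0.0
time: 52.25
tcp_pos: [0.4348, 0.1436, 0.0577]
tool_rot: [-3.141, 0.028, -0.0]
contact_force: [-0.5, -0.5, -1.2]
gripper_width: 0.0002
finger_force: 0.0
```

```bash
python3 -m inch '[{"fingers":0,"offset":[0,0,-2],"roll":0},{"fingers":0,"offset":[0,0,-2],"roll":0},{"fingers":0,"offset":[0,0,0],"roll":0}]';python3 -m inch '[{"fingers":0,"offset":[0,0,-2],"roll":0},{"fingers":0,"offset":[0,0,0],"roll":0}]'; python3 -m inch '[{"fingers":0,"offset":[0,0,-2],"roll":0},{"fingers":0,"offset":[0,0,0],"roll":0}]'
```

```text
time: 52.5
tcp_pos: [0.435, 0.1437, 0.0537]
tool_rot: [-3.141, 0.028, -0.001]
contact_force: [-0.0, 0.7, 3.1]
gripper_width: 0.0002
finger_force: 1.7
time: 52.67
tcp_pos: [0.435, 0.1436, 0.0517]
tool_rot: [-3.141, 0.028, -0.001]
contact_force: [-0.1, -0.2, 4.3]
gripper_width: 0.0001
finger_force: 2.3
time: 52.83
tcp_pos: [0.4351, 0.1437, 0.0512]
tool_rot: [-3.141, 0.028, -0.002]
contact_force: [-3.7, -0.9, 11.1]
gripper_width: 0.0002
finger_force: 5.5
```

```bash
python3 -m inch '[{"fingers":0,"offset":[0,0,-1],"roll":0},{"fingers":0,"offset":[0,0,0],"roll":0},{"fingers":0,"offset":[0,0,0],"roll":0}]'; python3 -m inch '[{"fingers":0,"offset":[0,0,5],"roll":0},{"fingers":0,"offset":[0,0,20],"roll":0},{"fingers":0,"offset":[0,0,40],"roll":0},{"fingers":0,"offset":[0,0,40],"roll":0},{"fingers":0,"offset":[0,0,40],"roll":0},{"fingers":0,"offset":[0,0,0],"roll":0},{"fingers":0,"offset":[0,0,0],"roll":0},{"fingers":0,"offset":[0,0,0],"roll":0},{"fingers":0,"offset":[0,0,0],"roll":0}]'; python3 dig.py | sed -n 9,18p
python3 - <<'E'
from h import *
t=arm.read_camera("top");s=arm.read_camera("side")["img"]
o=np.vstack([t["img"][180:340,100:500],np.pad(s[150:480,200:420],((0,0),(0,180),(0,0)))])
cv2.imwrite("pics/f.png",o[...,::-1]); print(o.shape,arm.get_obs()["time"])
E
```

```text
time: 53.08
tcp_pos: [0.4352, 0.1437, 0.0511]
tool_rot: [-3.141, 0.028, -0.003]
contact_force: [-5.0, -1.8, 15.6]
gripper_width: -0.0001
finger_force: 7.7
time: 53.83
tcp_pos: [0.434, 0.1434, 0.1913]
tool_rot: [3.141, -0.028, -0.005]
contact_force: [-0.5, -0.9, -0.4]
gripper_width: 0.0002
finger_force: 0.0
 [156 145 186 214 218 227 231 231 231 231 233 221 208 223 228 179 139 154
  156]
 [160 143 201 228 219 191 219 233 195 191 225 198 139 206 229 175 107 142
  165]
 [158 142 203 227 183 115 209 232 170 158 222 193 106 199 229 170 130 163
  177]
 [158 152 208 227 193 114 153 181 128 112 142 117  69 198 229 171 139 173
  180]
 [159 156 189 220 209 128  85 103 112 153 169 164 217 239 234 189 154 176
  181]
(490, 400, 3) 53.9833
```

View pics/f.png

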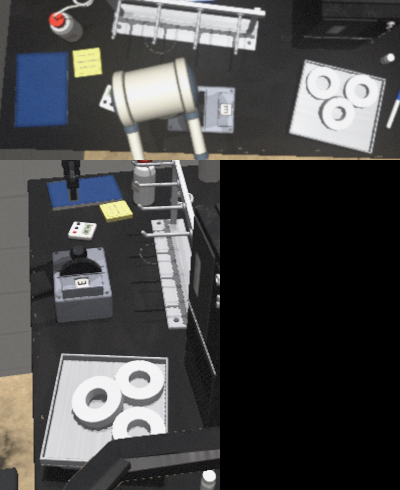

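The final picture shows all hooks empty, three rings on the pan at about (340,90), and the timer flat at (82,230). The window shows 3 at (82,283), and the bottle is upright. I'm handing in.

```bash
python3 -c "
from station import arm
print(arm.sign_off())"
```

```text
the job is handed in; nothing more can be done
None
```

I handed the job in at about 54 s; sign-off returned no verdict. The timer is flat on the worktop, all three ring weights present are on the pan, the window shows 3, the record button was pressed to its stop and released, and the wash bottle is still standing.

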